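# Stack wheel-bearing spacers on the hub fixture, pin it and measure

## Task

Set up the hub fixture for a measurement: thread all the flanged spacers on the bench onto its spindle, flange down, the widest at the bottom and the narrowest on top, and lock the fixture by sliding the index pin's tip along the slot in the cover until you feel it drop into the hidden hole, then pushing it fully home. Only when the stack is complete and the pin is home, press the blue, then the yellow, then the green button, one at a time; last, pull the pin out and stand it back in the wooden block, all the way down. Leave the other things on the bench where they are.

Things in the scene. Friction and masses are not known exactly. Their poses are not given: they have to be found in the camera images.
- fixture: Hub fixture fixed to the bench: dark steel base plate 120 x 260 x 12 mm, origin at the centre of its underside, z up. Its own +y end carries an upright steel spindle; its own -y end carries a green index housing (outside 76 x 120 mm) with an aluminium cover whose top lies 70 mm above the bench.
- spindle_foot (a point): Foot of the spindle's axis, on top of the base plate (12 mm above the bench), at (0, 65 mm, 12 mm) in the fixture's frame. The spindle is 20 mm in diameter and rises 71 mm above this point; its last 8 mm taper to 10 mm.
- slot (a point): Centre of the slot in the cover's top face, at (0, -65, 70 mm) in the fixture's frame. It runs 56 mm along the fixture's y, 20 mm wide, through the 8 mm cover. 30 mm below the cover's top lies a flat black slide with one round hole, 19 mm wide, 28 mm deep, on the slot's middle line but up to 15 mm either way along it: unknown, does not move; feel for it with the pin tip.
- pin: Steel index pin, 102 mm long, origin at its tip, z towards its grip (up). Shank 14 mm in diameter, 56 mm long, 4 mm chamfer at the tip; then a dark collar 36 mm across, 6 mm thick; then an orange round grip 26 mm in diameter, 40 mm long. Starts upright in the wooden stand, tip 5 mm and collar 61 mm above the bench.
- pin_collar (a point): Centre of the underside of the pin's collar, 56 mm above the tip. Fully home, it rests on the housing's cover; with the tip on the slide beside the hole it stands 26 mm above the cover.
- pin_stand: Fixed wooden block 80 x 80 x 45 mm with an 18 mm hole, 40 mm deep, at its centre; origin at the centre of its underside.
- spacer_92: Flanged wheel-bearing spacer, bare steel: a flange 92 mm in diameter and 5 mm thick at the bottom, on it a boss 42 mm in diameter, 17 mm tall in all, with a 26 mm bore. Origin at the centre of its underside, z up. It lies flange down on the bench. May be absent (None from the start).
- spacer_80: Flanged wheel-bearing spacer, brass: a flange 80 mm in diameter and 5 mm thick at the bottom, on it a boss 42 mm in diameter, 17 mm tall in all, with a 26 mm bore. Origin at the centre of its underside, z up. It lies flange down on the bench. May be absent (None from the start).
- spacer_68: Flanged wheel-bearing spacer, blue: a flange 68 mm in diameter and 5 mm thick at the bottom, on it a boss 42 mm in diameter, 17 mm tall in all, with a 26 mm bore. Origin at the centre of its underside, z up. It lies flange down on the bench. May be absent (None from the start).
- spacer_56: Flanged wheel-bearing spacer, red: a flange 56 mm in diameter and 5 mm thick at the bottom, on it a boss 42 mm in diameter, 17 mm tall in all, with a 26 mm bore. Origin at the centre of its underside, z up. It lies flange down on the bench. May be absent (None from the start).
- blue (a joint): Travel of the blue button (zero the gauge): 0 up, 0.007 m fully down. Spring return; 1.5 N starts it, 5 N pushes it fully down; it works past 4.5 mm.
- blue_top (a point): Centre of the top of the blue button, 36 mm in diameter, pressed straight down; it stands 49 mm above the bench when up. The three buttons stand 80 mm apart in a row on a low grey panel (100 x 260 mm, 30 mm tall), in any order.
- yellow (a joint): Travel of the yellow button (clamp): 0 up, 0.007 m fully down. Spring return; 1.5 N starts it, 5 N pushes it fully down; it works past 4.5 mm.
- yellow_top (a point): Centre of the top of the yellow button, 36 mm in diameter, pressed straight down; it stands 49 mm above the bench when up. The three buttons stand 80 mm apart in a row on a low grey panel (100 x 260 mm, 30 mm tall), in any order.
- green (a joint): Travel of the green button (measure): 0 up, 0.007 m fully down. Spring return; 1.5 N starts it, 5 N pushes it fully down; it works past 4.5 mm.
- green_top (a point): Centre of the top of the green button, 36 mm in diameter, pressed straight down; it stands 49 mm above the bench when up. The three buttons stand 80 mm apart in a row on a low grey panel (100 x 260 mm, 30 mm tall), in any order.
- oil: Bystander: black plastic oil bottle, 64 mm across, 160 mm tall, far side of the bench.
- tin: Bystander: grease tin with a yellow label, 76 mm across, 80 mm tall.
- spanner: Bystander: loose steel spanner, 200 mm long, far side of the bench.
Not all that is in view belongs to the job. What is shaped like the pin but red is not meant.

How it is judged (in metres and radians):
On the way, in this order (a step that is already met when the one before it is completed fails the run):
1. every spacer present is on the spindle, the widest flange lowest and each one above narrower than the one below, and the index pin is fully home (horizontal distance between each of spacer_92, spacer_80, spacer_68, spacer_56 and spindle_foot below 0.006 m and angle between each of spacer_92, spacer_80, spacer_68, spacer_56's own z axis and vertical below 0.08 rad and z of each of spacer_92, spacer_80, spacer_68, spacer_56 in the frame of fixture below 0.068 m and z of each of spacer_80, spacer_68, spacer_56 in the frame of spacer_92 above 0.012 m and z of each of spacer_68, spacer_56 in the frame of spacer_80 above 0.012 m and z of spacer_56 in the frame of spacer_68 above 0.012 m and z of pin_collar in the frame of fixture below 0.0735 m and x of pin_collar in the frame of fixture between -0.008 and 0.008 m and y of pin_collar in the frame of fixture between -0.095 and -0.035 m and angle between pin's own z axis and vertical below 0.1 rad), for 0.3 s.
2. then the blue button is pressed past 4.5 mm, alone (value of joint blue above 0.0045 m and value of joint each of yellow, green below 0.002 m), for 0.05 s.
3. then the yellow button is pressed past 4.5 mm, alone (value of joint yellow above 0.0045 m and value of joint each of blue, green below 0.002 m), for 0.05 s.
4. then the green button is pressed past 4.5 mm, alone (value of joint green above 0.0045 m and value of joint each of blue, yellow below 0.002 m), for 0.05 s.
At the end, for the whole second after the job is handed in: Spacers present lie flat on the spindle (within 6 mm of its axis, tilt under 0.08 rad), narrower above wider; the pin stands in the wooden stand again (collar under 68 mm high, within 12 mm of the stand's axis, tilt under 0.15 rad); buttons up, spacers and pin at rest (horizontal distance between each of spacer_92, spacer_80, spacer_68, spacer_56 and spindle_foot below 0.006 m and angle between each of spacer_92, spacer_80, spacer_68, spacer_56's own z axis and vertical below 0.08 rad and z of each of spacer_92, spacer_80, spacer_68, spacer_56 in the frame of fixture below 0.068 m and z of each of spacer_80, spacer_68, spacer_56 in the frame of spacer_92 above 0.012 m and z of each of spacer_68, spacer_56 in the frame of spacer_80 above 0.012 m and z of spacer_56 in the frame of spacer_68 above 0.012 m and horizontal distance between pin_collar and pin_stand below 0.012 m and height (world z) of pin_collar below 0.068 m and angle between pin's own z axis and vertical below 0.15 rad and value of joint each of blue, yellow, green below 0.002 m and linear speed of each of spacer_92, spacer_80, spacer_68, spacer_56, pin below 0.02 m/s); the robot touches nothing.
It fails at once if a button is pressed while the pin is not home (value of joint any of blue, yellow, green above 0.0045 m and not (z of pin_collar in the frame of fixture below 0.0735 m and x of pin_collar in the frame of fixture between -0.008 and 0.008 m and y of pin_collar in the frame of fixture between -0.095 and -0.035 m and angle between pin's own z axis and vertical below 0.1 rad)).
It fails at once if two buttons are down together (value of joint each of blue, yellow above 0.004 m or value of joint each of blue, green above 0.004 m or value of joint each of yellow, green above 0.004 m).
It fails at once if a bystander is knocked more than 60 mm from its place (distance of any of oil, tin, spanner from where it was at the start of the episode above 0.06 m).
Of spacer_92, spacer_80, spacer_68, spacer_56 only 3 to 4 are there at a start; the rules pass over those that are not, and their reading is None.
At some moment in a run one of spacer_92, spacer_80, spacer_68, spacer_56 may be knocked a few centimetres aside while the robot is not near it.
It also fails if it takes over 208 s, if anything falls off the work surface, if the arm or the gripper's body presses on something with over 40 N, if the wrist force passes 120 N, or if a joint passes its speed limit or range.

## Robot

A 6-joint arm with a two-finger parallel gripper is mounted at the origin on the work surface. World frame = base frame: x ahead of the robot, y to its left, z up, the work surface at z = 0. Lengths are in mm, angles in rad, forces in N, time in s.
With the tool pointing down it reaches from about 250 to 725 mm from the base axis. Payload 4 kg.
Tool frame: the origin (TCP) lies between the finger pads; the fingertips stand 17 mm ahead of it and the grasp point (between the pads) lies 2 mm behind it (manip.nose_length is the distance from the TCP to the fingertips, in mm); z points along the fingers, y is the line along which they close (so a half turn about z gives the same grasp; the last joint's range is limited). The gripper opens to 85 mm and grips with 20 to 120 N. Pads are 22 mm wide; open, the fingers measure 114 mm over their backs; the gripper's body (76 mm by 85 mm) begins 54 mm behind the grasp point. The pads swing forward as they close: fully open they stand 13 mm farther back than shut.
Start: joints at [1.283, 0.241, 0.005, 1.335, 0, 1.571], TCP at [141.92, 479.435, 209.506] pointing down, gripper open.
Joint ranges: [-2.72, 2.72], [-1.05, 1.87], [-1.09, 1.28], [-1.99, 2.15], [-1.42, 1.44], [-3.14, 3.14]. Speed limits (rad/s): [2.79, 2.79, 3.14, 3.14, 3.14, 3.14].

## Interface

Orientations are given as a unit quaternion [w, x, y, z].
In Python, from workcell import manip gives the robot as it stands.
- The arm moves only by the tool drive_tool, never from a script. Its argument "targets" is a list of rows, each an object with "jaw": the finger opening in mm, from 0 to 85.4; "travel": the shift along the tool's x, y, z in mm, a list of three; "turn": the turn, a rotation vector about the tool's x, y, z in rad, a list of three. In form: [{"jaw": jaw, "travel": [x, y, z], "turn": [rx, ry, rz]}, ...]. A call has 1 to 8 rows; each row is the pose to reach, as a shift and turn from the pose commanded when the call began, along the tool's axes at that moment; what a row does not reach only later rows make up. A row lasts 1/12 s, in which the tool goes at most 41.7 mm and 7.16 degrees, less where a joint would pass 70% of its speed; a pose out of reach is approached as far as the arm can. A call with a gripper value outside its range is refused whole. The fingers move at their own pace and stop on an object; the grip force is fixed at half the most. Time passes only in rows, so rows that repeat a pose let the fingers close. It gives the time, the measured TCP pose, the force, the opening and the grip force at its end, in the units of the state.
- manip.get_obs(): the state, without advancing time (a new reading comes with each control period).
- manip.get_image(name): name is "scene" or "top" or "wrist"; returns a dict with "frame" (480x640x3 uint8, red, green, blue), "K" (3x3 intrinsics, pixels), "dist" ([k1, k2, p1, p2, k3] as OpenCV has them; the pictures are not rectified), "extrinsics" (4x4, takes a point from world to camera coordinates); the wrist camera has in their place "tool_from_camera" (4x4, takes a point from camera to tool coordinates, whose origin is the TCP and whose axes are the flange's). Camera axes: x right, y down, z forward; pixel columns grow to the right and rows downward; lengths in mm; the calibration is good to about 2 mm. A picture is of the moment at which its call begins: read the wrist's pose just before it. There is no depth.
- manip.sign_off(): hands the job in; it is judged then, once.
Trained networks look in a picture, given as the dict that the camera call returned (one of the last four; its "shot" number tells which), for a name from the list of things; names that differ only in an ending like _2 or _b are one class to them, and where a whole thing is asked for, a point or a joint stands for the part that bears it (a point fixed in the world has none). Each returns a list of dicts, best first, with "p" (0 to 1); they miss things now and then, are a little off and sometimes report something else, mostly with a low value. They report only what shows in the picture. A call takes as long as a camera call. They do not tell look-alikes from the thing itself.
- manip.masks_of(picture, thing): "pixels" (480x640 bool, what is visible of it) and "centre" ([column, row] in pixels, amid what is visible of it).
The state is a dict: "time_s": time; "joint_pos": joint angles; "joint_velocities": joint speeds; "joint_torque": joint torques, N m; "tool_pos": TCP position; "ee_rot": TCP orientation; "ft_force": force on the tool from outside, world axes, zero at the start; "moment": the same for the moment, N m; "grip_width": finger opening in mm; "grasp_force": force on a finger pad.
Only numpy, scipy, OpenCV 4.12 (cv2) and the standard library are available. Lean on these libraries where they do the work, as an engineer would, in place of code of your own. Each camera call takes 0.05 s, during which the arm holds its last target. There are 200 camera calls.

## Working session

There is one attempt and no reset: what is moved stays moved. The work goes in short steps, Python scripts to look and compute and a tool call to move; the robot and the scene stay as the last step left them, time stands still between calls to the robot, and variables do not carry over. Pictures are saved under pics/ and viewed, at most 14 in all, crops included, and the job is handed in when it is done.

Besides the shell and the picture viewer there is one more tool, called after "Call:" as name(argument=value, ...), one argument or row to a line, values as JSON. drive_tool: Moves the arm, as the interface text tells. Its arguments: {"type":"object","properties":{"targets":{"type":"array"}},"required":["targets"]}

```bash
ls; mkdir -p pics; cat > h.py <<'E'
import numpy as np, cv2
from workcell import manip
from scipy.spatial.transform import Rotation as R
def save(n,im): cv2.imwrite('pics/'+n+'.png',cv2.cvtColor(im,cv2.COLOR_RGB2BGR))
def Rt(o): q=o['ee_rot']; return R.from_quat([q[1],q[2],q[3],q[0]]).as_matrix()
def cam(pic,o=None):
    "4x4 world from camera"
    if 'extrinsics' in pic: return np.linalg.inv(np.array(pic['extrinsics']))
    T=np.eye(4);T[:3,:3]=Rt(o);T[:3,3]=o['tool_pos'];return T@np.array(pic['tool_from_camera'])
def ray(pic,px,o=None):
    W=cam(pic,o);u=cv2.undistortPoints(np.array(px,float).reshape(-1,1,2),np.array(pic['K']),np.array(pic['dist'])).reshape(-1,2)
    d=np.c_[u,np.ones(len(u))]@W[:3,:3].T
    return W[:3,3],d
def onz(pic,px,z,o=None):
    c,d=ray(pic,px,o);return c+d*((z-c[2])/d[:,2])[:,None]
def proj(pic,P,o=None):
    W=np.linalg.inv(cam(pic,o));r=cv2.Rodrigues(W[:3,:3])[0]
    return cv2.projectPoints(np.array(P,float).reshape(-1,1,3),r,W[:3,3],np.array(pic['K']),np.array(pic['dist']))[0].reshape(-1,2)
def tri(rays):
    A=np.zeros((3,3));b=np.zeros(3)
    for c,d in rays:
        d=d/np.linalg.norm(d);M=np.eye(3)-np.outer(d,d);A+=M;b+=M@c
    return np.linalg.solve(A,b)
E
python3 - <<'E'
from h import *
o=manip.get_obs();print(o)
t=manip.get_image('top');s=manip.get_image('scene')
save('top0',t['frame']);save('scene0',s['frame'])
print(cam(t)[:3,3],cam(s)[:3,3])
for n in ['fixture','pin','pin_stand','spacer_92','spacer_80','spacer_68','spacer_56','blue','yellow','green','tin','oil','spanner']:
    for nm,p in(('top',t),('scene',s)):
        print(n,nm,[(round(m['p'],2),np.round(m['centre'],1).tolist(),int(m['pixels'].sum()), np.round(onz(p,m['centre'],0)[0,:2]).tolist()) for m in manip.masks_of(p,n)[:3]])
E
```

```text
pics
{'time_s': 0.0, 'joint_pos': array([1.28300792e+00, 2.41423234e-01, 3.71819635e-03, 1.33519146e+00,
       1.43020745e-05, 1.57077717e+00]), 'joint_velocities': array([-0.00061269, -0.00045797,  0.00096392, -0.00080084, -0.00073307,
       -0.00028605]), 'joint_torque': array([-1.37960778e-03, -3.72319221e+01,  2.52406347e+01,  1.68666348e-02,
        2.42671485e-04,  8.53618019e-06]), 'tool_pos': array([141.71928986, 478.78834185, 208.60557875]), 'ee_rot': array([-1.57667227e-04,  1.43388598e-01,  9.89665907e-01, -1.03820489e-03]), 'ft_force': array([-0.57076442,  0.69370631,  0.90523712]), 'moment': array([0.02224497, 0.01656101, 0.03319135]), 'grasp_force': 0.0, 'grip_width': 85.32954838601087}
[ 442.62078905   -9.38920412 1325.43281408] [1173.03666567 -604.23163548  995.76251729]
fixture top [(0.75, [396.3, 315.2], 115, [397.0, -239.0]), (0.66, [323.9, 243.2], 3876, [594.0, -32.0])]
fixture scene [(0.9, [312.7, 255.0], 5041, [589.0, -57.0])]
pin top [(0.69, [421.3, 209.1], 148, [699.0, -309.0]), (0.64, [450.1, 209.0], 158, [702.0, -392.0]), (0.58, [432.8, 249.4], 201, [584.0
[... 1654 characters left out ...]
p []
yellow scene [(0.75, [229.6, 220.2], 141, [366.0, -132.0]), (0.37, [304.5, 189.2], 259, [413.0, 79.0])]
green top [(0.7, [423.9, 321.5], 129, [381.0, -317.0])]
green scene [(0.6, [168.4, 251.4], 189, [347.0, -299.0])]
tin top [(0.9, [488.0, 267.5], 749, [536.0, -501.0])]
tin scene [(0.69, [142.9, 347.0], 1704, [527.0, -479.0]), (0.54, [199.6, 237.1], 186, [361.0, -219.0])]
oil top [(0.84, [159.4, 207.4], 728, [685.0, 443.0]), (0.64, [339.6, 180.0], 489, [777.0, -73.0])]
oil scene [(0.69, [473.6, 160.8], 1260, [651.0, 498.0]), (0.65, [311.2, 252.8], 4878, [582.0, -55.0])]
spanner top [(0.82, [336.1, 178.8], 440, [781.0, -63.0])]
spanner scene [(0.81, [367.5, 303.7], 684, [772.0, -63.0])]
```

```bash
python3 - <<'E'
import cv2
t=cv2.imread('pics/top0.png');s=cv2.imread('pics/scene0.png')
cv2.imwrite('pics/topc.png',cv2.resize(t[150:360,130:520],None,fx=2,fy=2,interpolation=cv2.INTER_CUBIC))
cv2.imwrite('pics/scenec.png',cv2.resize(s[120:400,110:510],None,fx=2,fy=2,interpolation=cv2.INTER_CUBIC))
E
```

```text
(no output)
```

View pics/topc.png

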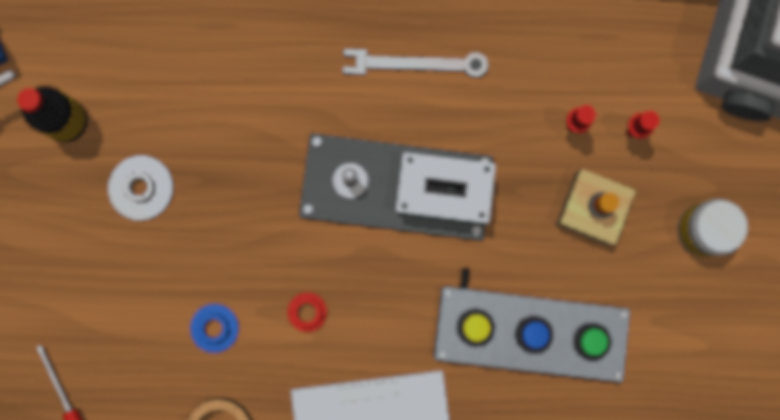

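View pics/scenec.png

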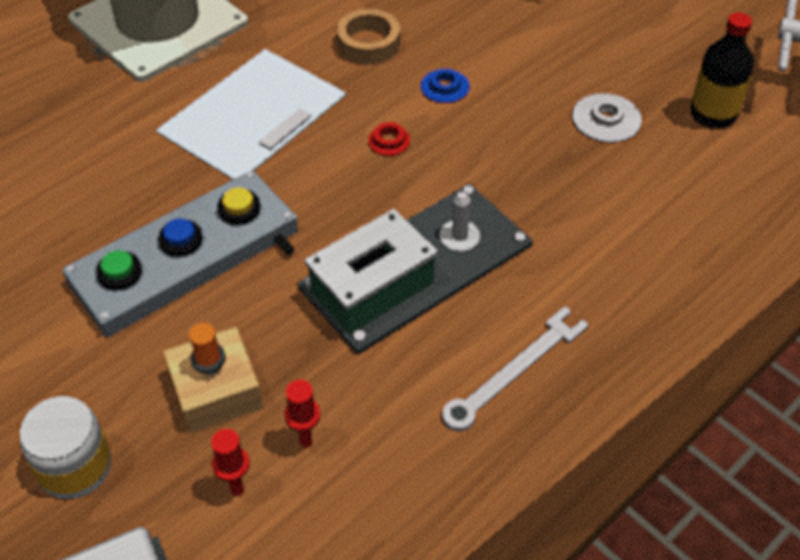

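The three spacers are steel-92, blue-68 and red-56; there is no brass one, and the tan ring is a decoy. In the top crop, steel is at (140,187), blue (215,328), red (307,312), spindle (350,180), slot (446,187), pin (606,203), and the buttons run yellow, blue, green from left to right.

```bash
cat >> h.py <<'E'
RW=np.array([[0,1,0],[1,0,0],[0,0,-1.]])  # wished tool axes in world (columns)
def plan(*ts,Rg=RW):
    o=manip.get_obs();Rc=Rt(o)
    tu=R.from_matrix(Rc.T@Rg).as_rotvec()
    for t in ts: print('travel',np.round(Rc.T@(np.array(t)-o['tool_pos']),1).tolist(),'turn',np.round(tu,3).tolist())
def st():
    o=manip.get_obs();print(round(o['time_s'],2),'pos',np.round(o['tool_pos'],1),'F',np.round(o['ft_force'],1),'w',round(o['grip_width'],1),'g',round(o['grasp_force'],1),'j',np.round(o['joint_pos'],2));return o
E
python3 - <<'E'
from h import *
print(manip.nose_length); w=manip.get_image('wrist');print(np.round(w['tool_from_camera'],3),w['K'])
plan([400,330,260],[540,310,260])
t=manip.get_image('top');s=manip.get_image('scene')
# rough colours
print('blue/red/steel',onz(t,[[237.5,314],[283.5,306],[199.7,248.8]],10),'spindle,slot',onz(t,[[305,240]],83),onz(t,[[353,243.5]],70),'pin',onz(t,[[433,251]],107))
E
```

```text
17.0
[[-2.0000e-03 -9.6000e-01 -2.7800e-01  7.0651e+01]
 [ 1.0000e+00 -1.0000e-03 -1.0000e-03 -8.5000e-02]
 [ 0.0000e+00 -2.7800e-01  9.6000e-01 -1.6381e+02]
 [ 0.0000e+00  0.0000e+00  0.0000e+00  1.0000e+00]] [[349.29704814   0.         313.01190814]
 [  0.         349.29704814 243.94363204]
 [  0.           0.           1.        ]]
travel [-289.9, -70.0, -50.5] turn [-0.0, 0.0, 1.283]
travel [-429.8, -49.5, -50.5] turn [-0.0, 0.0, 1.283]
blue/red/steel [[389.74278106 202.05757523  10.        ]
 [415.28570351  75.505544    10.        ]
 [567.96573067 316.28778483  10.        ]] spindle,slot [[591.5889633   19.46629478  83.        ]] [[ 587.00417098 -108.74778909   70.        ]] pin [[ 568.40344268 -315.1705029   107.        ]]
```

Call:
drive_tool(
  targets=[
    {"jaw": 60, "travel": [-429, -49, -20], "turn": [0, 0, 1.283]},
    {"jaw": 60, "travel": [-429, -49, -20], "turn": [0, 0, 1.283]},
    {"jaw": 60, "travel": [-429, -49, -20], "turn": [0, 0, 1.283]},
    {"jaw": 60, "travel": [-429, -49, -20], "turn": [0, 0, 1.283]},
    {"jaw": 60, "travel": [-429, -49, -20], "turn": [0, 0, 1.283]},
    {"jaw": 60, "travel": [-429, -49, -20], "turn": [0, 0, 1.283]},
    {"jaw": 60, "travel": [-429, -49, -20], "turn": [0, 0, 1.283]},
    {"jaw": 60, "travel": [-429, -49, -20], "turn": [0, 0, 1.283]},
  ],
)

```text
time_s: 2.22
tool_pos: [450.2, 348.1, 225.2]
ee_rot: [0.0, 0.603, 0.798, 0.0]
ft_force: [-0.1, 0.9, -0.2]
grip_width: 60.2
grasp_force: 0.0
```

```bash
python3 - <<'E'
from h import *
st();plan([560,316,160])
E
```

```text
2.22 pos [450.2 348.1 225.2] F [-0.1  0.9 -0.2] w 60.2 g 0.0 j [0.66 0.37 0.23 1.43 0.   1.95]
travel [-60.9, 96.8, 65.2] turn [0.0, -0.0, 0.277]
```

Call:
drive_tool(
  targets=[
    {"jaw": 60, "travel": [-61, 97, 65], "turn": [0, 0, 0.277]},
    {"jaw": 60, "travel": [-61, 97, 65], "turn": [0, 0, 0.277]},
    {"jaw": 60, "travel": [-61, 97, 65], "turn": [0, 0, 0.277]},
    {"jaw": 60, "travel": [-61, 97, 65], "turn": [0, 0, 0.277]},
    {"jaw": 60, "travel": [-61, 97, 65], "turn": [0, 0, 0.277]},
    {"jaw": 60, "travel": [-61, 97, 65], "turn": [0, 0, 0.277]},
  ],
)

```text
time_s: 2.72
tool_pos: [558.1, 317.6, 159.4]
ee_rot: [-0.001, 0.705, 0.709, -0.001]
ft_force: [0.5, 0.2, 0.8]
grip_width: 59.9
grasp_force: 0.0
```

```bash
cat >> h.py <<'E'
def wrist(): o=manip.get_obs(); return o,manip.get_image('wrist')
def masks(p,n,o,z=10,k=4):
    r=manip.masks_of(p,n)
    for m in r[:k]: print(n,round(m['p'],2),np.round(m['centre'],1).tolist(),int(m['pixels'].sum()),'rgb',p['frame'][m['pixels']].mean(0).astype(int),np.round(onz(p,m['centre'],z,o)[0],1).tolist())
    return r
def ell(mask):
    c=max(cv2.findContours(mask.astype(np.uint8),cv2.RETR_EXTERNAL,cv2.CHAIN_APPROX_NONE)[0],key=len)[:,0,:]
    return c
def circ(p,o,mask,z):
    "fit circle on plane z to the mask outline"
    P=onz(p,ell(mask),z,o)[:,:2];A=np.c_[2*P,np.ones(len(P))];x=np.linalg.lstsq(A,(P**2).sum(1),rcond=None)[0]
    r=np.sqrt(x[2]+x[:2]@x[:2]);return np.r_[x[:2],r]
E
python3 - <<'E'
from h import *
st();o,w=wrist();save('w1',w['frame'])
r=masks(w,'spacer_92',o,5)
print(circ(w,o,r[0]['pixels'],2.5),circ(w,o,r[0]['pixels'],5))
E
```

```text
2.72 pos [558.1 317.6 159.4] F [0.5 0.2 0.8] w 59.9 g 0.0 j [0.52 0.55 0.34 1.36 0.   2.08]
spacer_92 0.89 [341.8, 211.1] 6688 rgb [237 233 231] [584.3, 327.6, 5.0]
spacer_92 0.77 [148.6, 321.7] 2523 rgb [ 40  78 144] [388.4, 211.4, 5.0]
spacer_92 0.65 [174.6, 428.6] 398 rgb [200  50  39] [398.5, 72.6, 5.0]
[583.65405518 317.99520447  44.91245458] [583.45445954 318.54315118  44.56233196]
```

View pics/w1.png

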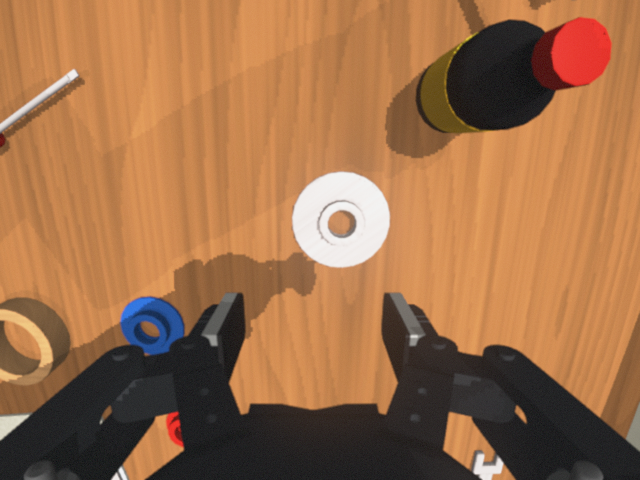

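The wrist view shows the steel spacer at pixel (341,220) between the fingers' columns and the bottle at top right. It reads about (584,318), 15 mm off the top view, so I'll check it from closer.

Call:
drive_tool(
  targets=[
    {"jaw": 60, "travel": [0, 26, 60], "turn": [0, 0, 0]},
    {"jaw": 60, "travel": [0, 26, 60], "turn": [0, 0, 0]},
    {"jaw": 60, "travel": [0, 26, 60], "turn": [0, 0, 0]},
    {"jaw": 60, "travel": [0, 26, 60], "turn": [0, 0, 0]},
  ],
)

```text
time_s: 3.15
tool_pos: [582.9, 318.6, 100.1]
ee_rot: [-0.0, 0.704, 0.71, -0.001]
ft_force: [0.4, 0.5, 0.3]
grip_width: 60.3
grasp_force: 0.0
```

```bash
python3 - <<'E'
from h import *
st();o,w=wrist();save('w2',w['frame'])
r=masks(w,'spacer_92',o,5,2)
print(circ(w,o,r[0]['pixels'],0),circ(w,o,r[0]['pixels'],5))
t=manip.get_image('top');r=masks(t,'spacer_92',None,5,3)
print(circ(t,None,r[0]['pixels'],3))
print(Rt(o))
E
```

```text
3.15 pos [582.9 318.6 100.1] F [0.4 0.5 0.3] w 60.3 g 0.0 j [0.5  0.63 0.32 1.26 0.   2.06]
spacer_92 0.97 [79.8, 343.2] 1976 rgb [ 45  88 161] [379.7, 222.5, 5.0]
spacer_92 0.61 [310.8, 226.4] 9808 rgb [228 222 220] [580.9, 327.9, 5.0]
[383.17726397 211.64471083  26.8397038 ] [386.9572592  215.01077982  26.33114948]
spacer_92 0.63 [205.8, 243.8] 692 rgb [154 154 155] [583.1, 300.9, 5.0]
spacer_92 0.62 [241.3, 314.9] 399 rgb [ 43  65 112] [387.4, 192.2, 5.0]
spacer_92 0.61 [283.2, 303.2] 248 rgb [158  49  37] [422.9, 76.9, 5.0]
[583.73861583 315.33034498  42.76016252]
[[-7.65736524e-03  9.99969180e-01 -1.73307416e-03]
 [ 9.99970495e-01  7.65629189e-03 -6.25122557e-04]
 [-6.11834370e-04 -1.73780981e-03 -9.99998303e-01]]
```

```bash
cat >> h.py <<'E'
def find(rgbtest,name='spacer_92',z=5,p=None,o=None):
    if p is None:o,p=wrist()
    best=[]
    for m in manip.masks_of(p,name):
        c=p['frame'][m['pixels']].mean(0)
        if rgbtest(c): best.append((circ(p,o,m['pixels'],z),m['p'],m['centre']));print(np.round(best[-1][0],1),round(m['p'],2),np.round(m['centre'],0))
    return best
steel=lambda c:c.min()>110 and c.max()-c.min()<30
blue=lambda c:c[2]>c[0]*1.5
red=lambda c:c[0]>c[2]*1.8 and c[0]>c[1]*1.8
E
python3 - <<'E'
from h import *
o,p=wrist()
for z in(0,5): find(steel,p=p,o=o,z=z)
E
cat >> h.py <<'E'
def blob(p,o,test,xy,z=5,rad=75):
    "colour blob near world xy -> circle fit of outline, plus bore centre"
    f=p['frame'].astype(int);m=test(f[...,0],f[...,1],f[...,2]).astype(np.uint8)
    m=cv2.morphologyEx(m,cv2.MORPH_OPEN,np.ones((3,3)))
    n,l,s,c=cv2.connectedComponentsWithStats(m)
    w=onz(p,c,z,o)[:,:2];ok=[i for i in range(1,n) if s[i,4]>300 and np.hypot(*(w[i]-xy))<rad]
    i=max(ok,key=lambda i:s[i,4]);return circ(p,o,l==i,z)
Tsteel=lambda r,g,b:(r>190)&(abs(r-b)<45)
Tblue=lambda r,g,b:(b>1.5*r)&(b>60)
Tred=lambda r,g,b:(r>2.2*g)&(r>2.2*b)&(r>80)
E
python3 - <<'E'
from h import *
o,p=wrist()
for z in(0,5): print(blob(p,o,Tsteel,[584,318],z))
save('w2b',p['frame'][60:420,140:500])
E
```

```text
[583.77865313 321.39473858  42.95593692]
[583.78564734 322.66651634  42.14763105]
```

View pics/w2b.png

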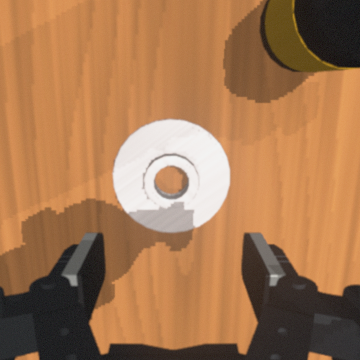

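Here the flange spans columns 113–231 and rows 119–233 of the crop, with the bore at (172,180). A shadow hides part of the flange from the threshold.

```bash
python3 - <<'E'
from h import *
o,p=wrist()
print(onz(p,[[312,240]],17,o),onz(p,[[253,236],[371,236],[312,179]],5,o),onz(p,[[312,293]],2,o))
plan([584,318.5,24])
E
```

```text
[[584.14138744 320.10725453  17.        ]] [[538.6043181  319.79659084   5.        ]
 [629.66929778 320.19188689   5.        ]
 [583.95374014 363.45963125   5.        ]] [[584.31808166 270.94516741   2.        ]]
travel [0.2, -0.9, 76.9] turn [0.001, -0.001, 0.006]
```

Call:
drive_tool(
  targets=[
    {"jaw": 60, "travel": [0.5, -0.5, 60], "turn": [0, 0, 0.006]},
    {"jaw": 60, "travel": [0.5, -0.5, 60], "turn": [0, 0, 0.006]},
    {"jaw": 60, "travel": [0.5, -0.5, 76], "turn": [0, 0, 0.006]},
    {"jaw": 60, "travel": [0.5, -0.5, 76], "turn": [0, 0, 0.006]},
    {"jaw": 35, "travel": [0.5, -0.5, 76], "turn": [0, 0, 0.006]},
    {"jaw": 35, "travel": [0.5, -0.5, 76], "turn": [0, 0, 0.006]},
    {"jaw": 35, "travel": [0.5, -0.5, 76], "turn": [0, 0, 0.006]},
    {"jaw": 35, "travel": [0.5, -0.5, 76], "turn": [0, 0, 0.006]},
  ],
)

```text
time_s: 4.27
tool_pos: [585.3, 319.1, 25.8]
ee_rot: [0.0, 0.707, 0.707, 0.002]
ft_force: [-0.7, 0.2, 0.0]
grip_width: 35.3
grasp_force: 0.0
```

```bash
python3 - <<'E'
from h import *
o,p=wrist();save('w3',p['frame'][120:420,140:500])
E
```

```text
(no output)
```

View pics/w3.png

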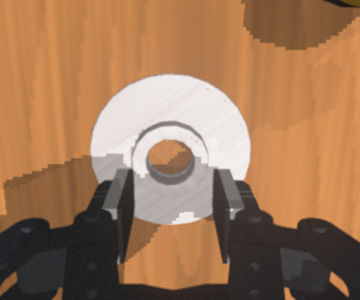

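Call:
drive_tool(
  targets=[
    {"jaw": 58, "travel": [0, -1, 0], "turn": [0, 0, 0]},
    {"jaw": 58, "travel": [0, -1, 0], "turn": [0, 0, 0]},
    {"jaw": 58, "travel": [0, -1, 0], "turn": [0, 0, 0]},
    {"jaw": 58, "travel": [0, -1, 11], "turn": [0, 0, 0]},
    {"jaw": 58, "travel": [0, -1, 11], "turn": [0, 0, 0]},
    {"jaw": 30, "travel": [0, -1, 11], "turn": [0, 0, 0]},
    {"jaw": 30, "travel": [0, -1, 11], "turn": [0, 0, 0]},
    {"jaw": 30, "travel": [0, -1, 11], "turn": [0, 0, 0]},
  ],
)

```text
time_s: 4.98
tool_pos: [583.1, 318.4, 12.8]
ee_rot: [-0.0, 0.707, 0.707, -0.0]
ft_force: [-0.2, 0.2, 0.6]
grip_width: 30.1
grasp_force: 0.0
```

Call:
drive_tool(
  targets=[
    {"jaw": 30, "travel": [0, 0, 0], "turn": [0, 0, 0]},
    {"jaw": 30, "travel": [0, 0, 0], "turn": [0, 0, 0]},
  ],
)

```text
time_s: 5.15
tool_pos: [583.3, 318.6, 13.1]
ee_rot: [0.0, 0.707, 0.707, 0.0]
ft_force: [-0.8, 0.8, 0.3]
grip_width: 29.9
grasp_force: 0.0
```

```bash
python3 - <<'E'
from h import *
o,p=wrist();save('w4',cv2.resize(p['frame'][120:420,140:500],None,fx=2,fy=2))
s=manip.get_image('scene');u=proj(s,[[584,319,10]])[0].astype(int);print(u)
save('s4',cv2.resize(s['frame'][u[1]-60:u[1]+60,u[0]-80:u[0]+80],None,fx=4,fy=4,interpolation=cv2.INTER_CUBIC))
E
```

```text
[413 176]
```

View pics/w4.png

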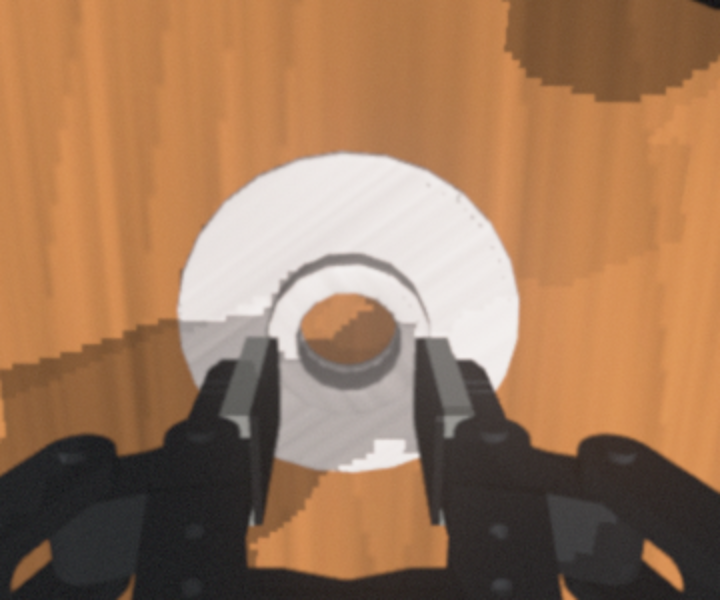

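View pics/s4.png

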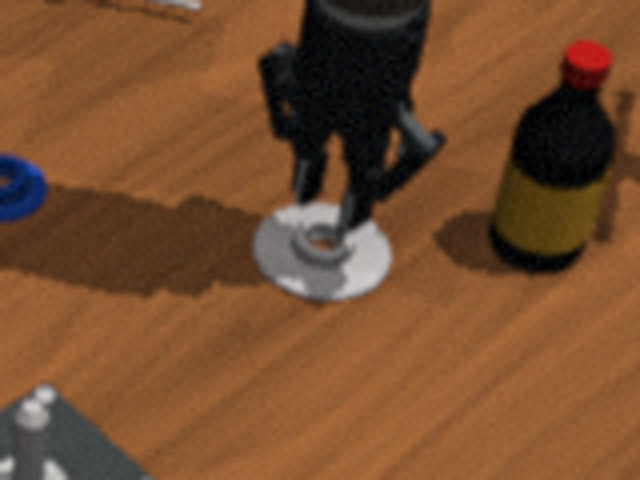

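```bash
python3 - <<'E'
from h import *
s=manip.get_image('scene')
for a,P in(('right',[599,318,0]),('left',[569,318,0])):
    for z in(0,10,20,30,40): 
        u=proj(s,[[P[0],P[1],z]])[0];print(a,z,((u-[413-80,176-60])*4).round())
print(((proj(s,[[584,319,17],[584,319,5],[630,319,5],[538,319,5]])-[333,116])*4).round())
o=st()
w=manip.get_image('wrist')
for z in(-30,-20,-10,0,10,17): print(z,[((proj(w,o['tool_pos']+Rt(o)@np.array([x,15,z]),o)[0]-[140,120])*2).round().tolist() for x in(-11,11)])
E
```

```text
right 0 [338. 264.]
right 10 [340. 253.]
right 20 [343. 242.]
right 30 [345. 230.]
right 40 [347. 219.]
left 0 [304. 241.]
left 10 [306. 230.]
left 20 [307. 219.]
left 30 [310. 208.]
left 40 [312. 197.]
[[325. 233.]
 [323. 246.]
 [377. 281.]
 [270. 212.]]
5.3 pos [583.2 318.5  13.1] F [-0.9 -0.8  0.5] w 30.0 g 0.0 j [0.5  0.7  0.2  1.07 0.   2.07]
-30 [[416.0, 437.0], [419.0, 344.0]]
-20 [[411.0, 414.0], [414.0, 325.0]]
-10 [[408.0, 393.0], [410.0, 309.0]]
0 [[405.0, 375.0], [407.0, 294.0]]
10 [[402.0, 358.0], [403.0, 281.0]]
17 [[400.0, 347.0], [401.0, 273.0]]
```

The scene and wrist views both put the fingertips about 30 mm up, so they stand well behind the reported TCP. Closing to 30 mm at TCP z=13 with no contact agrees. I'll go down in small steps and watch the force.

Call:
drive_tool(
  targets=[
    {"jaw": 56, "travel": [0, 0, 0], "turn": [0, 0, 0]},
    {"jaw": 56, "travel": [0, 0, 0], "turn": [0, 0, 0]},
    {"jaw": 56, "travel": [0, 0, 3], "turn": [0, 0, 0]},
    {"jaw": 56, "travel": [0, 0, 6], "turn": [0, 0, 0]},
    {"jaw": 56, "travel": [0, 0, 9], "turn": [0, 0, 0]},
    {"jaw": 56, "travel": [0, 0, 10], "turn": [0, 0, 0]},
  ],
)

```text
time_s: 5.85
tool_pos: [582.5, 318.1, 1.9]
ee_rot: [-0.0, 0.707, 0.707, -0.001]
ft_force: [0.7, -0.2, 0.2]
grip_width: 56.1
grasp_force: 0.0
```

Call:
drive_tool(
  targets=[
    {"jaw": 36, "travel": [0, 0, 0], "turn": [0, 0, 0]},
    {"jaw": 36, "travel": [0, 0, 0], "turn": [0, 0, 0]},
    {"jaw": 36, "travel": [0, 0, 0], "turn": [0, 0, 0]},
    {"jaw": 36, "travel": [0, 0, 0], "turn": [0, 0, 0]},
  ],
)

```text
time_s: 6.18
tool_pos: [583.2, 318.5, 3.1]
ee_rot: [0.0, 0.707, 0.707, 0.0]
ft_force: [-0.1, -0.2, 0.3]
grip_width: 36.5
grasp_force: 0.0
```

Call:
drive_tool(
  targets=[
    {"jaw": 56, "travel": [0, 0, 0], "turn": [0, 0, 0]},
    {"jaw": 56, "travel": [0, 0, 0], "turn": [0, 0, 0]},
    {"jaw": 56, "travel": [0, 0, 3], "turn": [0, 0, 0]},
    {"jaw": 56, "travel": [0, 0, 6], "turn": [0, 0, 0]},
    {"jaw": 56, "travel": [0, 0, 9], "turn": [0, 0, 0]},
    {"jaw": 56, "travel": [0, 0, 9], "turn": [0, 0, 0]},
    {"jaw": 36, "travel": [0, 0, 9], "turn": [0, 0, 0]},
    {"jaw": 36, "travel": [0, 0, 9], "turn": [0, 0, 0]},
  ],
)

```text
time_s: 6.85
tool_pos: [583.8, 318.7, -5.5]
ee_rot: [0.0, 0.707, 0.707, 0.001]
ft_force: [0.5, 0.3, 1.2]
grip_width: 35.8
grasp_force: 0.0
```

Call:
drive_tool(
  targets=[
    {"jaw": 36, "travel": [0, 0, 0], "turn": [0, 0, 0]},
    {"jaw": 36, "travel": [0, 0, 0], "turn": [0, 0, 0]},
  ],
)

```text
time_s: 7.02
tool_pos: [583.4, 318.6, -5.7]
ee_rot: [0.0, 0.707, 0.707, 0.0]
ft_force: [1.2, 0.7, 1.6]
grip_width: 36.6
grasp_force: 0.7
```

Call:
drive_tool(
  targets=[
    {"jaw": 56, "travel": [0, 0, -3], "turn": [0, 0, 0]},
    {"jaw": 56, "travel": [0, 0, -3], "turn": [0, 0, 0]},
    {"jaw": 56, "travel": [0, 0, 0], "turn": [0, 0, 0]},
    {"jaw": 56, "travel": [0, 0, 3], "turn": [0, 0, 0]},
    {"jaw": 56, "travel": [0, 0, 7], "turn": [0, 0, 0]},
    {"jaw": 56, "travel": [0, 0, 7], "turn": [0, 0, 0]},
  ],
)

```text
time_s: 7.52
tool_pos: [582.1, 317.9, -14.6]
ee_rot: [-0.0, 0.707, 0.707, -0.001]
ft_force: [0.1, 0.9, -0.1]
grip_width: 56.2
grasp_force: 0.0
```

Call:
drive_tool(
  targets=[
    {"jaw": 36, "travel": [0, 0, 0], "turn": [0, 0, 0]},
    {"jaw": 36, "travel": [0, 0, 0], "turn": [0, 0, 0]},
    {"jaw": 36, "travel": [0, 0, 0], "turn": [0, 0, 0]},
    {"jaw": 36, "travel": [0, 0, 0], "turn": [0, 0, 0]},
  ],
)

```text
time_s: 7.85
tool_pos: [583.1, 318.4, -13.0]
ee_rot: [0.0, 0.707, 0.707, 0.0]
ft_force: [-0.3, -0.5, 0.6]
grip_width: 40.4
grasp_force: 60.6
```

Call:
drive_tool(
  targets=[
    {"jaw": 36, "travel": [0, 0, -20], "turn": [0, 0, 0]},
    {"jaw": 36, "travel": [0, 0, -60], "turn": [0, 0, 0]},
    {"jaw": 36, "travel": [0, 0, -100], "turn": [0, 0, 0]},
    {"jaw": 36, "travel": [0, 0, -140], "turn": [0, 0, 0]},
    {"jaw": 36, "travel": [0, 0, -163], "turn": [0, 0, 0]},
    {"jaw": 36, "travel": [0, 0, -163], "turn": [0, 0, 0]},
  ],
)

```text
time_s: 8.35
tool_pos: [586.4, 320.4, 157.3]
ee_rot: [0.002, 0.707, 0.707, 0.006]
ft_force: [0.2, 0.3, -1.8]
grip_width: 40.0
grasp_force: 61.6
```

Call:
drive_tool(
  targets=[
    {"jaw": 36, "travel": [-30, 0, 0], "turn": [0, 0, 0]},
    {"jaw": 36, "travel": [-70, 0, 0], "turn": [0, 0, 0]},
    {"jaw": 36, "travel": [-110, 2, 0], "turn": [0, 0, 0]},
    {"jaw": 36, "travel": [-150, 4, 0], "turn": [0, 0, 0]},
    {"jaw": 36, "travel": [-190, 7, 0], "turn": [0, 0, 0]},
    {"jaw": 36, "travel": [-230, 7, 0], "turn": [0, 0, 0]},
    {"jaw": 36, "travel": [-270, 7, 0], "turn": [0, 0, 0]},
    {"jaw": 36, "travel": [-310, 7, 0], "turn": [0, 0, 0]},
  ],
)

```text
time_s: 9.02
tool_pos: [588.3, 6.7, 147.5]
ee_rot: [-0.001, 0.707, 0.707, -0.001]
ft_force: [0.3, -0.2, -3.1]
grip_width: 39.8
grasp_force: 61.5
```

Call:
drive_tool(
  targets=[
    {"jaw": 36, "travel": [-40, 0, 0], "turn": [0, 0, 0]},
    {"jaw": 36, "travel": [-60, 0, 0], "turn": [0, 0, 0]},
    {"jaw": 36, "travel": [-60, 0, 0], "turn": [0, 0, 0]},
    {"jaw": 36, "travel": [-60, 0, 0], "turn": [0, 0, 0]},
  ],
)

```text
time_s: 9.35
tool_pos: [588.7, -52.8, 147.7]
ee_rot: [-0.002, 0.708, 0.706, -0.001]
ft_force: [-0.3, 0.8, -3.1]
grip_width: 40.0
grasp_force: 61.5
```

```bash
python3 - <<'E'
from h import *
st();o,w=wrist();np.savez('v1.npz',f=w['frame'],W=cam(w,o),K=w['K'],d=w['dist']);save('w5',w['frame'])
plan([590,-100,150])
E
```

```text
9.35 pos [588.7 -52.8 147.7] F [-0.3  0.8 -3.1] w 40.0 g 61.5 j [-0.09  0.45  0.15  1.27  0.    1.48]
travel [-48.4, 1.1, -2.1] turn [-0.003, -0.001, -0.001]
```

View pics/w5.png

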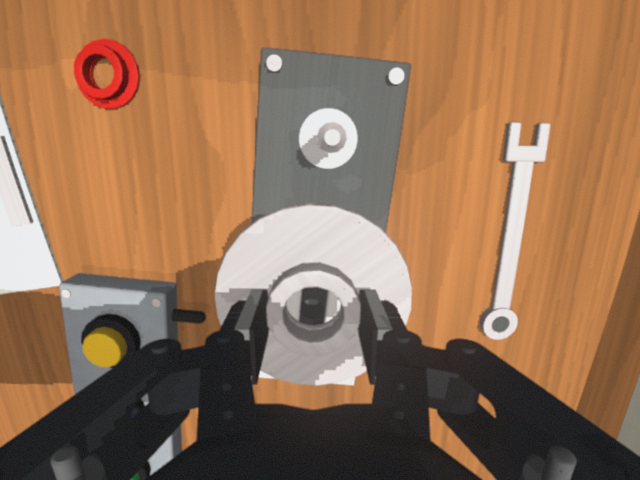

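The spacer is held centred, its bore at (313,305). The spindle top is at (333,137) with a white foot disc at (328,138), and the plate's end corners are at (262,48) and (411,65).

```bash
python3 - <<'E'
from h import *
o,w=wrist()
f=w['frame'].astype(int)
# disc at the foot: bright; tip
g=f.min(2)
m=((g>205)).astype(np.uint8);m[:90]=0;m[200:]=0;m[:,:290]=0;m[:,380:]=0
n,l,s,c=cv2.connectedComponentsWithStats(m);print([(s[i].tolist(),c[i].round(1).tolist()) for i in range(1,n) if s[i,4]>20])
print(f[137,310:360:2].min(1),f[120:170:2,333].min(1))
print('top',onz(w,[[333,137]],83,o),'disc',onz(w,[[328,138]],12,o),'corners',onz(w,[[262,48],[411,65]],12,o))
# held spacer in tool frame
W=cam(w,o)
for px,z in(((313,305),-30),((314,295),-18)):
    c,d=ray(w,[px],o);Rc=Rt(o);c=Rc.T@(c-o['tool_pos']);d=Rc.T@d[0];print(c+d*(z-c[2])/d[2])
for px in((216,290),(411,290),(314,205),(314,385)):
    c,d=ray(w,[px],o);c=Rc.T@(c-o['tool_pos']);d=Rc.T@d[0];print(c+d*(-18-c[2])/d[2])
t=manip.get_image('top');print(onz(t,[[305,240]],83))
E
```

```text
[([299, 110, 58, 60, 1562], [330.0, 136.3]), ([324, 131, 16, 16, 200], [331.7, 138.7])]
[237 222 187 177 156 156 158 203 234 233 231 230 231 233 233 188 179 180
 225 236 236 236 237 218 121] [236 236 210 190 186 187 227 231 231 231 231 229 232 224 140 131 135 191
 236 235 235 234 234 236 229]
top [[601.36222077  22.76051016  83.        ]] disc [[600.90175639  23.19499821  12.        ]] corners [[548.78212127  91.86570622  12.        ]
 [666.23850858  79.48248765  12.        ]]
[  5.04221294  -0.09769676 -30.        ]
[  4.16239758   0.35269969 -18.        ]
[  6.5909548  -44.18431281 -18.        ]
[  6.46277314  44.44136371 -18.        ]
[ 45.4048318    0.38217087 -18.        ]
[-44.75806531   0.32151357 -18.        ]
[[591.5889633   19.46629478  83.        ]]
```

Call:
drive_tool(
  targets=[
    {"jaw": 36, "travel": [-40, 0, -2], "turn": [0, 0, 0]},
    {"jaw": 36, "travel": [-48, 0, -2], "turn": [0, 0, 0]},
    {"jaw": 36, "travel": [-48, 0, -2], "turn": [0, 0, 0]},
    {"jaw": 36, "travel": [-48, 0, -2], "turn": [0, 0, 0]},
  ],
)

```text
time_s: 9.83
tool_pos: [590.0, -98.5, 151.5]
ee_rot: [-0.001, 0.707, 0.707, 0.0]
ft_force: [-1.1, -0.1, -3.0]
grip_width: 39.8
grasp_force: 61.5
```

```bash
python3 - <<'E'
from h import *
o,w=wrist();st()
a=w['frame'];print(np.round(proj(w,[[592,19,83],[592,19,12]],o)))
save('w6',cv2.resize(a[:300,200:460],None,fx=2,fy=2))
E
```

```text
9.88 pos [590.  -98.1 151.6] F [ 0.5  0.  -3.5] w 39.9 g 61.5 j [-0.17  0.46  0.18  1.28  0.    1.4 ]
[[316.  64.]
 [316.  84.]]
```

View pics/w6.png

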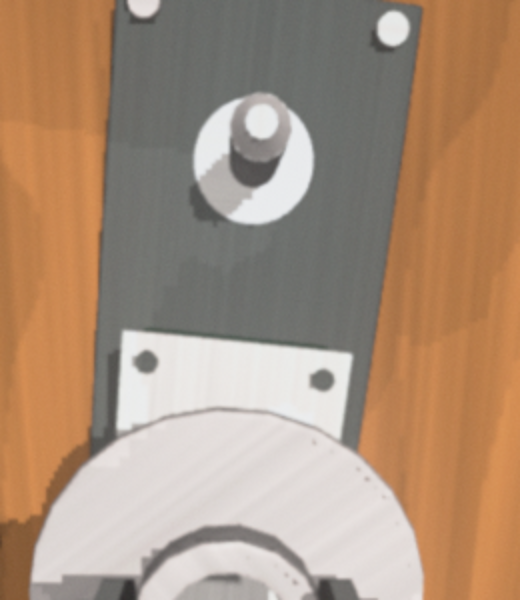

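The spindle tip is at about (331,60) and its foot disc at (327,79). The housing's near edge runs from (261,165) to (376,176).

```bash
python3 - <<'E'
from h import *
o,w=wrist();Rc=Rt(o)
P2=onz(w,[[331,60.5]],83,o);print('top2',P2,'disc2',onz(w,[[327,79]],12,o),'housing edge',onz(w,[[261,165],[376,176]],70,o))
z=np.load('v1.npz');p1=dict(K=z['K'],dist=z['d'],extrinsics=np.linalg.inv(z['W']))
a=ray(p1,[[331.7,138.7]]);b=ray(w,[[331,60.5]],o)
print('tri top',tri([(a[0],a[1][0]),(b[0],b[1][0])]))
a=ray(p1,[[328,138]]);b=ray(w,[[327,79]],o);print('tri disc',tri([(a[0],a[1][0]),(b[0],b[1][0])]))
def rows(x0,zf):
    f=lambda x,zz:proj(w,[o['tool_pos']+Rc@np.array([x,0,zz])],o)[0,1].round(1)
    return 'fl top',f(x0+46,zf),'boss top',f(x0+21,zf-12),'bore',f(x0+13,zf-12),f(x0-13,zf-12)
for x0 in(-4,0,4):
    for zf in(-18,-13): print(x0,zf,rows(x0,zf))
col=w['frame'][180:345,313].min(1);print(col.tolist())
E
```

```text
top2 [[600.804157    21.69106954  83.        ]] disc2 [[601.03229366  22.87981109  12.        ]] housing edge [[553.95699422 -41.91210353  70.        ]
 [633.60063012 -49.39076732  70.        ]]
tri top [600.32306619  20.41099674  89.02212974]
tri disc [600.65562171  21.85764464  18.13274937]
-4 -18 ('fl top', np.float64(213.0), 'boss top', np.float64(278.5), 'bore', np.float64(296.4), np.float64(350.4))
-4 -13 ('fl top', np.float64(210.7), 'boss top', np.float64(274.1), 'bore', np.float64(291.5), np.float64(344.2))
0 -18 ('fl top', np.float64(203.6), 'boss top', np.float64(269.4), 'bore', np.float64(287.5), np.float64(342.5))
0 -13 ('fl top', np.float64(201.7), 'boss top', np.float64(265.3), 'bore', np.float64(282.9), np.float64(336.4))
4 -18 ('fl top', np.float64(194.1), 'boss top', np.float64(260.1), 'bore', np.float64(278.5), np.float64(334.4))
4 -13 ('fl top', np.float64(192.5), 'boss top', np.float64(256.2), 'bore', np.float64(274.1), np.float64(328.6))
[230, 229, 230, 230, 227, 229, 229, 229, 228, 229, 229, 229, 227, 228, 229, 228, 228, 228, 227, 228, 227, 228, 226, 198, 153, 167, 210, 222, 222, 219, 219, 220, 220, 220, 220, 219, 220, 221, 220, 219, 217, 218, 216, 218, 218, 218, 218, 219, 220, 220, 218, 214, 214, 214, 215, 216, 218, 218, 218, 215, 214, 213, 211, 209, 211, 210, 209, 213, 214, 211, 214, 215, 214, 214, 216, 216, 218, 218, 218, 217, 215, 208, 171, 127, 113, 114, 117, 120, 120, 126, 152, 203, 228, 229, 225, 221, 220, 221, 221, 221, 220, 218, 219, 218, 216, 206, 174, 129, 103, 100, 112, 134, 153, 162, 164, 165, 165, 166, 166, 164, 168, 166, 168, 167, 168, 169, 169, 168, 169, 170, 170, 168, 170, 169, 169, 168, 166, 182, 221, 231, 232, 232, 232, 230, 207, 145, 106, 107, 111, 113, 98, 89, 89, 92, 94, 92, 94, 94, 93, 91, 96, 107, 136, 158, 158]
```

Column edges match a centred spacer (x0≈0). The spindle is at about (600.8, 22), the fixture's yaw is −6°, and the slot is at about (587,−107); all of these agree with the given sizes.

Call:
drive_tool(
  targets=[
    {"jaw": 36, "travel": [40, 4, 0], "turn": [0, 0, 0]},
    {"jaw": 36, "travel": [80, 8, 20], "turn": [0, 0, 0]},
    {"jaw": 36, "travel": [110, 10.8, 50], "turn": [0, 0, 0]},
    {"jaw": 36, "travel": [120.3, 10.8, 68], "turn": [0, 0, 0]},
    {"jaw": 36, "travel": [120.3, 10.8, 68], "turn": [0, 0, 0]},
    {"jaw": 36, "travel": [120.3, 10.8, 68], "turn": [0, 0, 0]},
    {"jaw": 36, "travel": [120.3, 10.8, 68], "turn": [0, 0, 0]},
  ],
)

```text
time_s: 10.52
tool_pos: [601.4, 21.1, 84.8]
ee_rot: [0.001, 0.707, 0.707, 0.0]
ft_force: [0.5, 0.2, -2.5]
grip_width: 40.0
grasp_force: 61.6
```

```bash
python3 - <<'E'
from h import *
for i in range(3): o=st();plan([600.8,22,83]); manip.get_image('top')
E
```

```text
10.52 pos [601.4  21.1  84.8] F [ 0.5  0.2 -2.5] w 40.0 g 61.6 j [ 0.04  0.52  0.08  1.13 -0.    1.61]
travel [0.9, -0.6, 1.8] turn [0.001, 0.0, 0.001]
10.57 pos [602.1  20.5  85.5] F [-0.  -0.  -1.7] w 40.0 g 61.6 j [ 0.03  0.51  0.08  1.13 -0.    1.61]
travel [1.5, -1.3, 2.5] turn [0.003, 0.0, -0.0]
10.62 pos [602.3  20.1  85.8] F [ 1.  -0.5 -2.8] w 40.0 g 61.6 j [ 0.03  0.51  0.08  1.13 -0.    1.61]
travel [1.9, -1.5, 2.8] turn [0.003, 0.0, -0.001]
```

Call:
drive_tool(
  targets=[
    {"jaw": 36, "travel": [1.8, -1.3, 0], "turn": [0, 0, 0]},
    {"jaw": 36, "travel": [1.8, -1.3, 8], "turn": [0, 0, 0]},
    {"jaw": 36, "travel": [1.8, -1.3, 15], "turn": [0, 0, 0]},
    {"jaw": 36, "travel": [1.8, -1.3, 22], "turn": [0, 0, 0]},
    {"jaw": 36, "travel": [1.8, -1.3, 29], "turn": [0, 0, 0]},
    {"jaw": 36, "travel": [1.8, -1.3, 29], "turn": [0, 0, 0]},
  ],
)

```text
time_s: 11.17
tool_pos: [597.8, 22.4, 52.4]
ee_rot: [-0.001, 0.707, 0.707, -0.002]
ft_force: [-0.6, -0.8, -3.3]
grip_width: 39.5
grasp_force: 61.6
```

Call:
drive_tool(
  targets=[
    {"jaw": 36, "travel": [0, 0, 10], "turn": [0, 0, 0]},
    {"jaw": 36, "travel": [0, 0, 20], "turn": [0, 0, 0]},
    {"jaw": 36, "travel": [0, 0, 30], "turn": [0, 0, 0]},
    {"jaw": 36, "travel": [0, 0, 40], "turn": [0, 0, 0]},
    {"jaw": 36, "travel": [0, 0, 50], "turn": [0, 0, 0]},
    {"jaw": 36, "travel": [0, 0, 51], "turn": [0, 0, 0]},
    {"jaw": 36, "travel": [0, 0, 51], "turn": [0, 0, 0]},
    {"jaw": 36, "travel": [0, 0, 51], "turn": [0, 0, 0]},
  ],
)

```text
time_s: 11.83
tool_pos: [599.7, 22.6, 3.9]
ee_rot: [0.0, 0.707, 0.707, -0.0]
ft_force: [-0.1, 0.8, -3.0]
grip_width: 39.7
grasp_force: 61.6
```

Call:
drive_tool(
  targets=[
    {"jaw": 36, "travel": [0, 0, 2], "turn": [0, 0, 0]},
    {"jaw": 36, "travel": [0, 0, 3.5], "turn": [0, 0, 0]},
    {"jaw": 36, "travel": [0, 0, 3.5], "turn": [0, 0, 0]},
    {"jaw": 36, "travel": [0, 0, 3.5], "turn": [0, 0, 0]},
  ],
)

```text
time_s: 12.17
tool_pos: [599.7, 22.5, 0.7]
ee_rot: [0.0, 0.707, 0.707, 0.0]
ft_force: [0.4, -0.3, -3.6]
grip_width: 40.2
grasp_force: 61.6
```

Call:
drive_tool(
  targets=[
    {"jaw": 58, "travel": [0, 0, 0], "turn": [0, 0, 0]},
    {"jaw": 58, "travel": [0, 0, 0], "turn": [0, 0, 0]},
    {"jaw": 58, "travel": [0, 0, 0], "turn": [0, 0, 0]},
    {"jaw": 58, "travel": [0, 0, -30], "turn": [0, 0, 0]},
    {"jaw": 58, "travel": [0, 0, -70], "turn": [0, 0, 0]},
    {"jaw": 58, "travel": [0, 0, -110], "turn": [0, 0, 0]},
    {"jaw": 58, "travel": [0, 0, -140], "turn": [0, 0, 0]},
    {"jaw": 58, "travel": [0, 0, -140], "turn": [0, 0, 0]},
  ],
)

```text
time_s: 12.83
tool_pos: [604.8, 22.8, 149.4]
ee_rot: [0.005, 0.707, 0.707, 0.006]
ft_force: [1.2, 0.2, 1.2]
grip_width: 58.5
grasp_force: 0.0
```

Call:
drive_tool(
  targets=[
    {"jaw": 58, "travel": [26, -31, 0], "turn": [0, 0, 0]},
    {"jaw": 58, "travel": [52, -62, 0], "turn": [0, 0, 0]},
    {"jaw": 58, "travel": [78, -93, 0], "turn": [0, 0, 0]},
    {"jaw": 58, "travel": [104, -124, 0], "turn": [0, 0, 0]},
    {"jaw": 58, "travel": [130, -155, 0], "turn": [0, 0, 0]},
    {"jaw": 58, "travel": [156, -186, 0], "turn": [0, 0, 0]},
    {"jaw": 58, "travel": [176, -211, 20], "turn": [0, 0, 0]},
    {"jaw": 58, "travel": [176, -211, 40], "turn": [0, 0, 0]},
  ],
)

```text
time_s: 13.5
tool_pos: [385.4, 201.8, 101.4]
ee_rot: [-0.001, 0.705, 0.709, 0.002]
ft_force: [-1.1, -0.4, -0.5]
grip_width: 58.0
grasp_force: 0.0
```

Call:
drive_tool(
  targets=[
    {"jaw": 58, "travel": [0, 0, 0], "turn": [0, 0, 0]},
    {"jaw": 58, "travel": [0, 0, 0], "turn": [0, 0, 0]},
  ],
)

```text
time_s: 13.67
tool_pos: [388.0, 198.5, 100.4]
ee_rot: [-0.0, 0.707, 0.707, -0.001]
ft_force: [0.9, -0.4, 0.6]
grip_width: 58.1
grasp_force: 0.0
```

```bash
cat >> h.py <<'E'
def bore(p,o,test,xy,z=5):
    "flange outline + inner hole of colour mask"
    f=p['frame'].astype(int);m=test(f[...,0],f[...,1],f[...,2]).astype(np.uint8)
    cs,h=cv2.findContours(m,cv2.RETR_CCOMP,cv2.CHAIN_APPROX_NONE)
    out=[]
    for c,hh in zip(cs,h[0]):
        if hh[3]>=0 or len(c)<60: continue
        P=cv2.convexHull(c)[:,0,:];w=onz(p,P,z,o)[:,:2].mean(0)
        if np.hypot(*(w-xy))<80: out.append((cv2.contourArea(c),c))
    c=max(out,key=lambda a:a[0])[1];k=np.zeros(m.shape,np.uint8);cv2.fillPoly(k,[cv2.convexHull(c)],1)
    return circ(p,o,k>0,z),cv2.boundingRect(c)
E
python3 - <<'E'
from h import *
o,p=wrist();st();save('w7',p['frame'])
print(bore(p,o,Tblue,[389,203],5),bore(p,o,Tblue,[389,203],0))
print(bore(p,o,Tred,[410,75],5))
f=p['frame'];masks(p,'spacer_68',o,5,3)
E
```

```text
13.72 pos [389.3 198.6 101.1] F [-0.3 -0.4  0.3] w 58.1 g 0.0 j [ 0.47  0.2  -0.35  1.02 -0.    2.04]
(array([389.95197333, 205.29996313,  32.89600664]), (273, 186, 87, 85)) (array([389.98724869, 204.06644745,  33.53077474]), (273, 186, 87, 85))
(array([415.68648898,  76.87640941,  28.0842159 ]), (314, 344, 63, 57))
spacer_68 0.79 [573.4, 399.5] 369 rgb [212 206 204] [631.7, 42.0, 5.0]
spacer_68 0.76 [313.7, 215.6] 4940 rgb [ 74 118 209] [388.4, 216.2, 5.0]
spacer_68 0.76 [346.1, 369.0] 2603 rgb [200  57  43] [416.5, 80.6, 5.0]
```

Call:
drive_tool(
  targets=[
    {"jaw": 58, "travel": [6, 0.8, 35], "turn": [0, 0, 0]},
    {"jaw": 58, "travel": [6, 0.8, 70], "turn": [0, 0, 0]},
    {"jaw": 58, "travel": [6, 0.8, 95], "turn": [0, 0, 0]},
    {"jaw": 58, "travel": [6, 0.8, 110], "turn": [0, 0, 0]},
    {"jaw": 58, "travel": [6, 0.8, 114], "turn": [0, 0, 0]},
    {"jaw": 58, "travel": [6, 0.8, 114], "turn": [0, 0, 0]},
    {"jaw": 58, "travel": [6, 0.8, 114], "turn": [0, 0, 0]},
  ],
)

```text
time_s: 14.35
tool_pos: [391.1, 204.8, -12.5]
ee_rot: [0.0, 0.708, 0.707, 0.001]
ft_force: [-0.4, 1.0, -0.7]
grip_width: 58.0
grasp_force: 0.0
```

Call:
drive_tool(
  targets=[
    {"jaw": 36, "travel": [0, 0, 0], "turn": [0, 0, 0]},
    {"jaw": 36, "travel": [0, 0, 0], "turn": [0, 0, 0]},
    {"jaw": 36, "travel": [0, 0, 0], "turn": [0, 0, 0]},
    {"jaw": 36, "travel": [0, 0, 0], "turn": [0, 0, 0]},
  ],
)

```text
time_s: 14.68
tool_pos: [391.1, 205.2, -11.3]
ee_rot: [0.001, 0.707, 0.707, 0.002]
ft_force: [-0.7, -1.2, 7.9]
grip_width: 39.7
grasp_force: 59.4
```

Call:
drive_tool(
  targets=[
    {"jaw": 36, "travel": [0, 0, -20], "turn": [0, 0, 0]},
    {"jaw": 36, "travel": [0, 0, -60], "turn": [0, 0, 0]},
    {"jaw": 36, "travel": [0, 0, -100], "turn": [0, 0, 0]},
    {"jaw": 36, "travel": [0, 0, -130], "turn": [0, 0, 0]},
    {"jaw": 36, "travel": [0, 0, -130], "turn": [0, 0, 0]},
    {"jaw": 36, "travel": [0, 0, -130], "turn": [0, 0, 0]},
  ],
)

```text
time_s: 15.18
tool_pos: [391.5, 205.7, 119.4]
ee_rot: [0.001, 0.707, 0.707, 0.003]
ft_force: [-0.2, 0.2, -1.5]
grip_width: 40.0
grasp_force: 61.0
```

```bash
python3 - <<'E'
from h import *
o,p=wrist();st();Rc=Rt(o)
f=p['frame'];print(f[150:345:3,313].tolist()[0:1])
m=Tblue(*[f[...,i].astype(int) for i in range(3)])
print('mask rows col313',[ (int(a),int(b)) for a,b in zip(np.where(np.diff(m[:,313].astype(int))==1)[0],np.where(np.diff(m[:,313].astype(int))==-1)[0])], 'cols', np.where(m[270])[0][[0,-1]])
for zf in(-18,-14):
  g=lambda x,zz:proj(p,[o['tool_pos']+Rc@np.array([x,0,zz])],o)[0,1].round(1)
  print(zf,'fl top',g(34,zf),'boss',g(21,zf-12),'bore',g(13,zf-12),g(-13,zf-12))
print(f[200:340:2,313].max(1).tolist())
plan([600.8,22,140],[600.8,22,85])
E
```

```text
15.23 pos [389.9 204.8 117.5] F [-0.8  0.2 -2.8] w 40.1 g 61.0 j [ 0.48  0.19 -0.31  1.07 -0.    2.05]
[[214, 143, 85]]
mask rows col313 [(230, 284), (324, 361)] cols [248 377]
-18 fl top 231.3 boss 269.4 bore 287.5 342.5
-14 fl top 229.0 boss 266.1 bore 283.8 337.6
[215, 216, 216, 217, 217, 216, 218, 219, 216, 217, 218, 225, 225, 226, 226, 149, 195, 226, 223, 223, 222, 221, 221, 220, 220, 221, 222, 220, 219, 220, 216, 127, 113, 115, 129, 214, 229, 224, 222, 220, 218, 217, 205, 154, 161, 162, 164, 163, 162, 161, 163, 161, 178, 228, 229, 231, 230, 231, 229, 230, 230, 226, 102, 117, 109, 93, 93, 94, 93, 97]
travel [-182.7, 211.0, -22.3] turn [0.002, -0.001, -0.0]
travel [-182.8, 210.9, 32.7] turn [0.002, -0.001, -0.0]
```

Call:
drive_tool(
  targets=[
    {"jaw": 36, "travel": [-26, 30, -10], "turn": [0, 0, 0]},
    {"jaw": 36, "travel": [-52, 60, -15], "turn": [0, 0, 0]},
    {"jaw": 36, "travel": [-78, 90, -15], "turn": [0, 0, 0]},
    {"jaw": 36, "travel": [-104, 120, -15], "turn": [0, 0, 0]},
    {"jaw": 36, "travel": [-130, 150, -10], "turn": [0, 0, 0]},
    {"jaw": 36, "travel": [-156, 180, 0], "turn": [0, 0, 0]},
    {"jaw": 36, "travel": [-182.7, 211, 10], "turn": [0, 0, 0]},
    {"jaw": 36, "travel": [-182.7, 211, 30], "turn": [0, 0, 0]},
  ],
)

```text
time_s: 15.9
tool_pos: [606.4, 16.4, 85.4]
ee_rot: [0.003, 0.709, 0.705, 0.001]
ft_force: [2.3, -0.5, -0.3]
grip_width: 39.8
grasp_force: 61.3
```

Call:
drive_tool(
  targets=[
    {"jaw": 36, "travel": [0, 0, 0], "turn": [0, 0, 0]},
    {"jaw": 36, "travel": [0, 0, 0], "turn": [0, 0, 0]},
    {"jaw": 36, "travel": [0, 0, 0], "turn": [0, 0, 0]},
  ],
)

```text
time_s: 16.15
tool_pos: [598.9, 22.3, 85.5]
ee_rot: [-0.001, 0.707, 0.707, -0.001]
ft_force: [-0.0, -0.8, -1.4]
grip_width: 40.0
grasp_force: 61.3
```

Call:
drive_tool(
  targets=[
    {"jaw": 36, "travel": [0, 0, 0], "turn": [0, 0, 0]},
    {"jaw": 36, "travel": [0, 0, 0], "turn": [0, 0, 0]},
    {"jaw": 36, "travel": [0, 0, 0], "turn": [0, 0, 0]},
  ],
)

```text
time_s: 16.4
tool_pos: [600.6, 22.7, 87.7]
ee_rot: [0.001, 0.707, 0.708, 0.001]
ft_force: [-0.1, -0.0, -1.5]
grip_width: 39.9
grasp_force: 61.3
```

Call:
drive_tool(
  targets=[
    {"jaw": 36, "travel": [-0.3, 0, 8], "turn": [0, 0, 0]},
    {"jaw": 36, "travel": [-0.3, 0, 16], "turn": [0, 0, 0]},
    {"jaw": 36, "travel": [-0.3, 0, 24], "turn": [0, 0, 0]},
    {"jaw": 36, "travel": [-0.3, 0, 34], "turn": [0, 0, 0]},
    {"jaw": 36, "travel": [-0.3, 0, 44], "turn": [0, 0, 0]},
    {"jaw": 36, "travel": [-0.3, 0, 54], "turn": [0, 0, 0]},
    {"jaw": 36, "travel": [-0.3, 0, 62], "turn": [0, 0, 0]},
    {"jaw": 36, "travel": [-0.3, 0, 62], "turn": [0, 0, 0]},
  ],
)

```text
time_s: 17.07
tool_pos: [598.4, 21.4, 21.6]
ee_rot: [-0.002, 0.707, 0.707, -0.002]
ft_force: [-0.6, -0.1, -1.8]
grip_width: 39.9
grasp_force: 61.3
```

Call:
drive_tool(
  targets=[
    {"jaw": 36, "travel": [0, 0, 2], "turn": [0, 0, 0]},
    {"jaw": 36, "travel": [0, 0, 4], "turn": [0, 0, 0]},
    {"jaw": 36, "travel": [0, 0, 4], "turn": [0, 0, 0]},
    {"jaw": 36, "travel": [0, 0, 4], "turn": [0, 0, 0]},
  ],
)

```text
time_s: 17.4
tool_pos: [600.8, 21.5, 20.9]
ee_rot: [0.0, 0.707, 0.707, 0.0]
ft_force: [1.0, 0.4, -1.6]
grip_width: 40.0
grasp_force: 61.3
```

Not seated yet, so a few more mm down before releasing and rising.

Call:
drive_tool(
  targets=[
    {"jaw": 36, "travel": [0, 0, 2], "turn": [0, 0, 0]},
    {"jaw": 36, "travel": [0, 0, 3], "turn": [0, 0, 0]},
    {"jaw": 36, "travel": [0, 0, 3], "turn": [0, 0, 0]},
    {"jaw": 58, "travel": [0, 0, 3], "turn": [0, 0, 0]},
    {"jaw": 58, "travel": [0, 0, 3], "turn": [0, 0, 0]},
    {"jaw": 58, "travel": [0, 0, 3], "turn": [0, 0, 0]},
    {"jaw": 58, "travel": [0, 0, -30], "turn": [0, 0, 0]},
    {"jaw": 58, "travel": [0, 0, -70], "turn": [0, 0, 0]},
  ],
)

```text
time_s: 18.07
tool_pos: [596.8, 21.5, 87.2]
ee_rot: [-0.003, 0.707, 0.707, -0.003]
ft_force: [1.8, 0.6, -0.4]
grip_width: 57.7
grasp_force: 0.0
```

Call:
drive_tool(
  targets=[
    {"jaw": 58, "travel": [5, -40, -40], "turn": [0, 0, 0]},
    {"jaw": 58, "travel": [15, -80, -60], "turn": [0, 0, 0]},
    {"jaw": 58, "travel": [30, -120, -60], "turn": [0, 0, 0]},
    {"jaw": 58, "travel": [40, -160, -40], "turn": [0, 0, 0]},
    {"jaw": 58, "travel": [50, -186, -10], "turn": [0, 0, 0]},
    {"jaw": 58, "travel": [50, -186, -10], "turn": [0, 0, 0]},
    {"jaw": 58, "travel": [50, -186, -10], "turn": [0, 0, 0]},
    {"jaw": 58, "travel": [50, -186, -10], "turn": [0, 0, 0]},
  ],
)

```text
time_s: 18.73
tool_pos: [414.1, 71.7, 100.7]
ee_rot: [0.0, 0.707, 0.707, 0.0]
ft_force: [0.0, -0.2, 1.1]
grip_width: 57.8
grasp_force: 0.0
```

```bash
python3 - <<'E'
from h import *
o,p=wrist();st();save('w8',p['frame'])
r,b=bore(p,o,Tred,[414,76],5);print(r,b,bore(p,o,Tred,[414,76],0)[0]);plan([r[0],r[1]-.5,-12.5])
for xx in [(600.8,22,z) for z in(17,46)]: print(proj(p,[xx],o))
E
```

```text
18.78 pos [416.   71.8 101.4] F [1.  0.1 0.1] w 57.7 g 0.0 j [ 0.17  0.17 -0.38  1.02 -0.    1.74]
[415.77821     76.85169208  27.22533492] (280, 196, 71, 70) [415.81218298  75.58927731  27.74992076]
travel [4.6, -0.5, 113.9] turn [0.003, -0.0, 0.0]
[[546.67252276 302.13953054]]
[[571.3686467  319.46643633]]
```

Call:
drive_tool(
  targets=[
    {"jaw": 58, "travel": [4.5, 0.3, 35], "turn": [0, 0, 0]},
    {"jaw": 58, "travel": [4.5, 0.3, 70], "turn": [0, 0, 0]},
    {"jaw": 58, "travel": [4.5, 0.3, 95], "turn": [0, 0, 0]},
    {"jaw": 58, "travel": [4.5, 0.3, 110], "turn": [0, 0, 0]},
    {"jaw": 58, "travel": [4.5, 0.3, 114], "turn": [0, 0, 0]},
    {"jaw": 58, "travel": [4.5, 0.3, 114], "turn": [0, 0, 0]},
    {"jaw": 58, "travel": [4.5, 0.3, 114], "turn": [0, 0, 0]},
  ],
)

```text
time_s: 19.37
tool_pos: [416.9, 76.1, -12.7]
ee_rot: [0.001, 0.707, 0.707, 0.001]
ft_force: [-0.1, -0.9, 0.2]
grip_width: 58.1
grasp_force: 0.0
```

Call:
drive_tool(
  targets=[
    {"jaw": 36, "travel": [0, 0, 0], "turn": [0, 0, 0]},
    {"jaw": 36, "travel": [0, 0, 0], "turn": [0, 0, 0]},
    {"jaw": 36, "travel": [0, 0, 0], "turn": [0, 0, 0]},
    {"jaw": 36, "travel": [0, 0, 0], "turn": [0, 0, 0]},
  ],
)

```text
time_s: 19.7
tool_pos: [416.8, 76.3, -11.4]
ee_rot: [0.001, 0.707, 0.707, 0.002]
ft_force: [-0.9, -0.8, 6.8]
grip_width: 40.2
grasp_force: 59.6
```

Call:
drive_tool(
  targets=[
    {"jaw": 36, "travel": [0, 0, -20], "turn": [0, 0, 0]},
    {"jaw": 36, "travel": [0, 0, -60], "turn": [0, 0, 0]},
    {"jaw": 36, "travel": [0, 0, -100], "turn": [0, 0, 0]},
    {"jaw": 36, "travel": [0, 0, -135], "turn": [0, 0, 0]},
    {"jaw": 36, "travel": [0, 0, -135], "turn": [0, 0, 0]},
    {"jaw": 36, "travel": [0, 0, -135], "turn": [0, 0, 0]},
  ],
)

```text
time_s: 20.2
tool_pos: [417.5, 76.6, 124.8]
ee_rot: [0.002, 0.707, 0.707, 0.003]
ft_force: [-0.8, 0.5, -1.4]
grip_width: 40.0
grasp_force: 60.8
```

```bash
python3 - <<'E'
from h import *
o,p=wrist();st();Rc=Rt(o)
f=p['frame']
m=Tred(*[f[...,i].astype(int) for i in range(3)])
print('mask rows col313',[ (int(a),int(b)) for a,b in zip(np.where(np.diff(m[:,313].astype(int))==1)[0],np.where(np.diff(m[:,313].astype(int))==-1)[0])], 'cols', np.where(m[280])[0][[0,-1]])
for zf in(-18,-14):
  g=lambda x,zz:proj(p,[o['tool_pos']+Rc@np.array([x,0,zz])],o)[0,1].round(1)
  print(zf,'fl top',g(28,zf),'boss',g(21,zf-12),'bore',g(13,zf-12),g(-13,zf-12))
plan([600.8,22,140],[600.8,22,100])
E
```

```text
20.25 pos [415.6  76.2 122.8] F [-0.2 -1.6 -1.3] w 40.5 g 60.8 j [ 0.18  0.15 -0.35  1.07 -0.    1.75]
mask rows col313 [(241, 283), (322, 352)] cols [258 368]
-18 fl top 244.6 boss 269.4 bore 287.5 342.5
-14 fl top 242.1 boss 266.1 bore 283.8 337.6
travel [-54.2, 185.3, -16.6] turn [0.004, -0.001, -0.0]
travel [-54.2, 185.1, 23.4] turn [0.004, -0.001, -0.0]
```

Call:
drive_tool(
  targets=[
    {"jaw": 36, "travel": [-9, 30, -5], "turn": [0, 0, 0]},
    {"jaw": 36, "travel": [-18, 62, -10], "turn": [0, 0, 0]},
    {"jaw": 36, "travel": [-27, 95, -10], "turn": [0, 0, 0]},
    {"jaw": 36, "travel": [-36, 130, -5], "turn": [0, 0, 0]},
    {"jaw": 36, "travel": [-46, 160, 5], "turn": [0, 0, 0]},
    {"jaw": 36, "travel": [-54.2, 185, 15], "turn": [0, 0, 0]},
    {"jaw": 36, "travel": [-54.2, 185, 34], "turn": [0, 0, 0]},
    {"jaw": 36, "travel": [-54.2, 185, 34], "turn": [0, 0, 0]},
  ],
)

```text
time_s: 20.92
tool_pos: [596.5, 21.1, 80.9]
ee_rot: [-0.004, 0.708, 0.707, -0.004]
ft_force: [-1.5, 0.1, -2.8]
grip_width: 40.3
grasp_force: 60.9
```

Call:
drive_tool(
  targets=[
    {"jaw": 36, "travel": [0, 0, 0], "turn": [0, 0, 0]},
    {"jaw": 36, "travel": [0, 0, 0], "turn": [0, 0, 0]},
    {"jaw": 36, "travel": [0, 0, 0], "turn": [0, 0, 0]},
    {"jaw": 36, "travel": [0, 0, 0], "turn": [0, 0, 0]},
    {"jaw": 36, "travel": [0, 0, 0], "turn": [0, 0, 0]},
    {"jaw": 36, "travel": [0, 0, 0], "turn": [0, 0, 0]},
  ],
)

```text
time_s: 21.42
tool_pos: [599.9, 22.1, 88.5]
ee_rot: [0.001, 0.707, 0.707, 0.001]
ft_force: [0.2, 0.5, -1.5]
grip_width: 40.0
grasp_force: 60.9
```

Call:
drive_tool(
  targets=[
    {"jaw": 36, "travel": [0, 0.6, 8], "turn": [0, 0, 0]},
    {"jaw": 36, "travel": [0, 0.6, 16], "turn": [0, 0, 0]},
    {"jaw": 36, "travel": [0, 0.6, 24], "turn": [0, 0, 0]},
    {"jaw": 36, "travel": [0, 0.6, 34], "turn": [0, 0, 0]},
    {"jaw": 36, "travel": [0, 0.6, 44], "turn": [0, 0, 0]},
    {"jaw": 36, "travel": [0, 0.6, 50], "turn": [0, 0, 0]},
    {"jaw": 36, "travel": [0, 0.6, 50], "turn": [0, 0, 0]},
    {"jaw": 36, "travel": [0, 0.6, 50], "turn": [0, 0, 0]},
  ],
)

```text
time_s: 22.08
tool_pos: [599.9, 21.8, 36.7]
ee_rot: [-0.0, 0.707, 0.707, -0.0]
ft_force: [0.6, -0.5, -1.2]
grip_width: 39.8
grasp_force: 61.0
```

Call:
drive_tool(
  targets=[
    {"jaw": 36, "travel": [0, 0, 1.5], "turn": [0, 0, 0]},
    {"jaw": 36, "travel": [0, 0, 2.5], "turn": [0, 0, 0]},
    {"jaw": 36, "travel": [0, 0, 2.5], "turn": [0, 0, 0]},
    {"jaw": 36, "travel": [0, 0, 2.5], "turn": [0, 0, 0]},
  ],
)

```text
time_s: 22.42
tool_pos: [600.3, 21.9, 35.0]
ee_rot: [0.0, 0.707, 0.707, 0.0]
ft_force: [-0.3, -0.4, -1.1]
grip_width: 40.1
grasp_force: 60.9
```

Call:
drive_tool(
  targets=[
    {"jaw": 58, "travel": [0, 0, 0], "turn": [0, 0, 0]},
    {"jaw": 58, "travel": [0, 0, 0], "turn": [0, 0, 0]},
    {"jaw": 58, "travel": [0, 0, 0], "turn": [0, 0, 0]},
    {"jaw": 58, "travel": [0, 0, -30], "turn": [0, 0, 0]},
    {"jaw": 58, "travel": [0, 0, -70], "turn": [0, 0, 0]},
    {"jaw": 58, "travel": [0, 0, -110], "turn": [0, 0, 0]},
    {"jaw": 58, "travel": [-40, -5, -115], "turn": [0, 0, 0]},
    {"jaw": 58, "travel": [-75, -5, -115], "turn": [0, 0, 0]},
  ],
)

```text
time_s: 23.08
tool_pos: [598.0, -52.8, 155.1]
ee_rot: [0.004, 0.706, 0.709, 0.003]
ft_force: [-0.1, -0.8, -0.5]
grip_width: 58.3
grasp_force: 0.0
```

Call:
drive_tool(
  targets=[
    {"jaw": 58, "travel": [0, 0, 0], "turn": [0, 0, 0]},
    {"jaw": 58, "travel": [0, 0, 0], "turn": [0, 0, 0]},
    {"jaw": 58, "travel": [0, 0, 0], "turn": [0, 0, 0]},
    {"jaw": 58, "travel": [0, 0, 0], "turn": [0, 0, 0]},
  ],
)

```text
time_s: 23.42
tool_pos: [595.0, -52.3, 149.5]
ee_rot: [-0.0, 0.707, 0.707, -0.0]
ft_force: [0.2, 0.2, -0.7]
grip_width: 57.7
grasp_force: 0.0
```

```bash
python3 - <<'E'
from h import *
o,p=wrist();st()
f=p['frame'];a=[f[...,i].astype(int) for i in range(3)]
print('red@51',bore(p,o,Tred,[600,22],51));print('blue@34',bore(p,o,Tblue,[600,22],34))
c=np.hstack([f[60:460,120:520]]);save('w9',c)
print('slot proj',proj(p,[[587.2,-107.3,70]],o))
s=manip.get_image('scene');
t=manip.get_image('top')
for nm,q in(('scene',s),('top',t)):
    for m in manip.masks_of(q,'pin'): print(nm,round(m['p'],2),np.round(m['centre'],1),q['frame'][m['pixels']].mean(0).astype(int),onz(q,m['centre'],85)[0].round())
plan([575,-315,190])
E
```

```text
23.47 pos [595.  -52.  149.5] F [ 0.9  1.2 -0.3] w 58.2 g 0.0 j [-0.09  0.46  0.17  1.28  0.    1.48]
red@51 (array([600.08050236,  21.92700221,  26.76688375]), (283, 99, 75, 77))
blue@34 (array([600.47330046,  21.1076654 ,  32.87765679]), (278, 94, 86, 89))
slot proj [[303.1562009  312.62162833]]
scene 0.82 [258.8 326.4] [138  25  21] [ 697. -301.   85.]
scene 0.67 [222.8 349.8] [140  26  21] [ 690. -383.   85.]
scene 0.64 [212.4 293.2] [128  75  37] [ 572. -321.   85.]
scene 0.33 [335.2 236.5] [ 36  56 115] [635. -31.  85.]
top 0.74 [420.9 209.2] [142  41  32] [ 682. -288.   85.]
top 0.53 [449.6 207.9] [138  41  31] [ 688. -366.   85.]
top 0.44 [431.3 251.3] [129  89  41] [ 570. -316.   85.]
travel [-262.7, -20.6, -40.4] turn [-0.001, -0.0, 0.001]
```

View pics/w9.png

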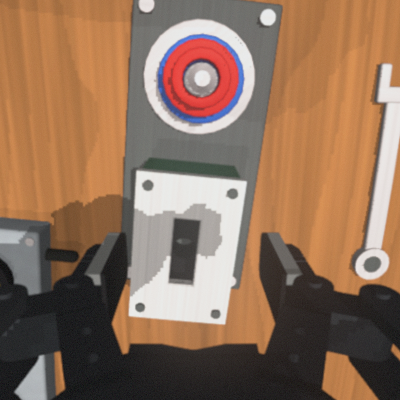

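The stack is right: steel, blue and red concentric around the spindle at (202,77) of the crop. The slot is centred at about (184,251), where the fixture geometry puts it. Next is the pin.

Call:
drive_tool(
  targets=[
    {"jaw": 58, "travel": [-35, -3, -10], "turn": [0, 0, 0]},
    {"jaw": 58, "travel": [-70, -6, -20], "turn": [0, 0, 0]},
    {"jaw": 58, "travel": [-105, -9, -30], "turn": [0, 0, 0]},
    {"jaw": 58, "travel": [-140, -12, -40], "turn": [0, 0, 0]},
    {"jaw": 58, "travel": [-175, -15, -40], "turn": [0, 0, 0]},
    {"jaw": 58, "travel": [-210, -18, -40], "turn": [0, 0, 0]},
    {"jaw": 58, "travel": [-245, -20, -40], "turn": [0, 0, 0]},
    {"jaw": 58, "travel": [-263, -22, -40], "turn": [0, 0, 0]},
  ],
)

```text
time_s: 24.33
tool_pos: [572.7, -319.8, 189.6]
ee_rot: [0.001, 0.708, 0.706, -0.001]
ft_force: [0.5, 0.1, -0.4]
grip_width: 57.9
grasp_force: 0.0
```

Call:
drive_tool(
  targets=[
    {"jaw": 58, "travel": [0, 0, 0], "turn": [0, 0, 0]},
    {"jaw": 58, "travel": [0, 0, 0], "turn": [0, 0, 0]},
    {"jaw": 58, "travel": [0, 0, 0], "turn": [0, 0, 0]},
    {"jaw": 58, "travel": [0, 0, 0], "turn": [0, 0, 0]},
  ],
)

```text
time_s: 24.67
tool_pos: [573.6, -314.6, 189.9]
ee_rot: [-0.0, 0.706, 0.708, 0.0]
ft_force: [-0.2, 0.8, 0.3]
grip_width: 58.0
grasp_force: 0.0
```

```bash
cat >> h.py <<'E'
Tor=lambda r,g,b:(r>2.2*b)&(g>0.35*r)&(g<0.62*r)&(r>90)&(b<60)
E
python3 - <<'E'
from h import *
o,p=wrist();st();f=p['frame']
a=[f[...,i].astype(int) for i in range(3)]
m=Tor(*a).astype(np.uint8);n,l,s,c=cv2.connectedComponentsWithStats(m)
print([(s[i].tolist(),c[i].round(1).tolist()) for i in range(1,n) if s[i,4]>80])
save('w10',cv2.resize(f[100:400,200:440],None,fx=2,fy=2))
print(proj(p,[[570,-318,107],[570,-318,61]],o))
for m in manip.masks_of(p,'pin'): print(round(m['p'],2),m['centre'],f[m['pixels']].mean(0).astype(int))
for m in manip.masks_of(p,'pin_stand'): print('stand',round(m['p'],2),m['centre'],onz(p,m['centre'],45,o))
E
```

```text
24.72 pos [ 573.7 -314.5  190.1] F [0.4 0.4 0.8] w 58.3 g 0.0 j [-0.5   0.57  0.44  1.45  0.    1.07]
[([418, 179, 31, 41, 156], [426.1, 193.0]), ([432, 188, 23, 33, 350], [441.3, 202.0]), ([294, 221, 30, 19, 283], [308.9, 228.6]), ([407, 265, 34, 36, 231], [415.2, 275.1]), ([414, 282, 31, 37, 345], [426.5, 297.4])]
[[308.26910093 247.24002507]
 [308.98642731 231.95611693]]
0.58 [307.2, 236.7] [194 140  69]
0.58 [448.3, 202.2] [190  57  46]
0.58 [433.5, 298.7] [178  52  40]
0.32 [106.2, 222.4] [ 67 189  95]
0.26 [328.2, 31.0] [168 169 167]
stand 0.81 [309.5, 214.8] [[ 570.3095974  -306.14087536   45.        ]]
```

View pics/w10.png

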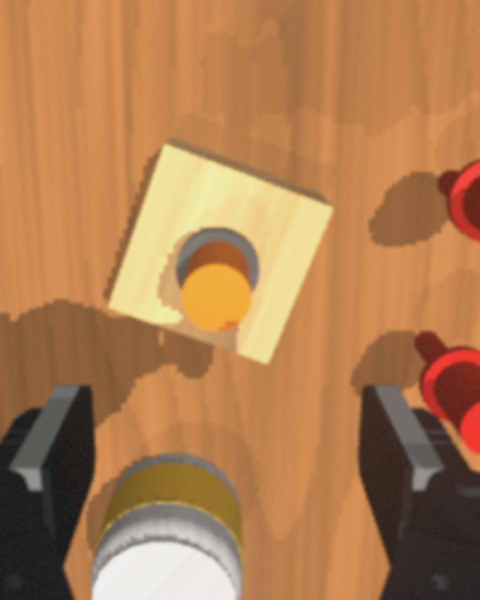

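The orange grip's top is at crop (216,297), its collar at (218,270), and the stand's corners average (219,254). The red look-alikes and the tin are off to the sides.

```bash
python3 - <<'E'
from h import *
o,p=wrist();st()
u=lambda x,y:[200+x/2,100+y/2]
print('top',onz(p,[u(216,297)],107,o),'collar',onz(p,[u(218,270)],64,o))
print('stand',onz(p,[u(168,142),u(332,208),u(268,363),u(108,303)],45,o).mean(0),onz(p,[u(168,142),u(332,208),u(268,363),u(108,303)],45,o).tolist())
print('red',onz(p,[[448.3,202.2],[433.5,298.7]],70,o))
x=onz(p,[u(216,297)],107,o)[0];plan([x[0],x[1],120])
E
```

```text
24.87 pos [ 573.7 -314.9  190.2] F [ 0.6  0.8 -1.3] w 58.1 g 0.0 j [-0.5   0.57  0.44  1.45  0.    1.07]
top [[ 569.92639078 -319.29640963  107.        ]] collar [[ 570.18858862 -320.26838919   64.        ]]
stand [ 570.44371003 -319.07473915   45.        ] [[548.3384967345314, -267.6359239083529, 45.00000000000006], [620.9572698051251, -296.5904374565593, 45.0], [593.6302492794008, -370.97161938137896, 45.0], [518.8488242857853, -341.1009758350211, 45.0]]
red [[ 685.34072089 -290.56927797   70.        ]
 [ 681.45889087 -377.47265241   70.        ]]
travel [-4.3, -3.8, 70.2] turn [0.0, 0.0, 0.002]
```

Call:
drive_tool(
  targets=[
    {"jaw": 52, "travel": [-4.6, -3.6, 0], "turn": [0, 0, 0]},
    {"jaw": 52, "travel": [-4.6, -3.6, 30], "turn": [0, 0, 0]},
    {"jaw": 52, "travel": [-4.6, -3.6, 60], "turn": [0, 0, 0]},
    {"jaw": 52, "travel": [-4.6, -3.6, 90], "turn": [0, 0, 0]},
    {"jaw": 52, "travel": [-4.6, -3.6, 115], "turn": [0, 0, 0]},
    {"jaw": 52, "travel": [-4.6, -3.6, 135], "turn": [0, 0, 0]},
    {"jaw": 52, "travel": [-4.6, -3.6, 135], "turn": [0, 0, 0]},
    {"jaw": 52, "travel": [-4.6, -3.6, 135], "turn": [0, 0, 0]},
  ],
)

```text
time_s: 25.53
tool_pos: [568.6, -320.3, 53.9]
ee_rot: [-0.002, 0.707, 0.707, -0.0]
ft_force: [0.4, -0.8, 0.2]
grip_width: 52.1
grasp_force: 0.0
```

Call:
drive_tool(
  targets=[
    {"jaw": 20, "travel": [0, 0, 0], "turn": [0, 0, 0]},
    {"jaw": 20, "travel": [0, 0, 0], "turn": [0, 0, 0]},
    {"jaw": 20, "travel": [0, 0, 0], "turn": [0, 0, 0]},
    {"jaw": 20, "travel": [0, 0, 0], "turn": [0, 0, 0]},
    {"jaw": 20, "travel": [0, 0, 0], "turn": [0, 0, 0]},
  ],
)

```text
time_s: 25.95
tool_pos: [571.0, -321.6, 57.6]
ee_rot: [0.002, 0.707, 0.707, 0.0]
ft_force: [-1.0, 0.3, 6.1]
grip_width: 24.3
grasp_force: 58.9
```

Call:
drive_tool(
  targets=[
    {"jaw": 20, "travel": [0, 0, -10], "turn": [0, 0, 0]},
    {"jaw": 20, "travel": [0, 0, -30], "turn": [0, 0, 0]},
    {"jaw": 20, "travel": [0, 0, -60], "turn": [0, 0, 0]},
    {"jaw": 20, "travel": [0, 0, -95], "turn": [0, 0, 0]},
    {"jaw": 20, "travel": [0, 0, -110], "turn": [0, 0, 0]},
    {"jaw": 20, "travel": [0, 0, -110], "turn": [0, 0, 0]},
    {"jaw": 20, "travel": [0, 0, -110], "turn": [0, 0, 0]},
    {"jaw": 20, "travel": [0, 0, -110], "turn": [0, 0, 0]},
  ],
)

```text
time_s: 26.62
tool_pos: [568.7, -320.1, 163.2]
ee_rot: [-0.002, 0.707, 0.707, -0.0]
ft_force: [0.1, 0.4, -2.8]
grip_width: 24.0
grasp_force: 59.8
```

```bash
python3 - <<'E'
from h import *
o,p=wrist();st();Rc=Rt(o)
f=p['frame']
save('w11',cv2.resize(f[180:420,220:420],None,fx=2.5,fy=2.5))
g=lambda x,y,z:proj(p,[o['tool_pos']+Rc@np.array([x,y,z])],o)[0].round(1).tolist()
print('tip',g(0,0,51),'collar',g(0,0,-7),'grip top',g(0,0,-51))
# slot from v w9 view
q=dict(K=p['K'],dist=p['dist'],tool_from_camera=p['tool_from_camera']);oo=dict(tool_pos=np.array([595,-52,149.5]),ee_rot=[0,.7071,.7071,0])
P=onz(q,[[268,245],[352,254],[260,367],[335,373]],70,oo);print(P.round(1).tolist(),P.mean(0))
P=onz(q,[[296,279],[319,279],[288,343],[313,343]],70,oo);print(P.round(1).tolist(),P.mean(0))
E
```

```text
26.67 pos [ 568.4 -320.   162.5] F [-0.  -0.1 -2.7] w 24.4 g 59.8 j [-0.51  0.57  0.39  1.39  0.    1.06]
tip [313.2, 256.3] collar [313.2, 293.4] grip top [313.3, 342.8]
[[562.2, -52.7, 70.0], [623.4, -59.7, 70.0], [551.5, -156.4, 70.0], [612.7, -162.1, 70.0]] [ 587.44949788 -107.7193452    70.        ]
[[582.1, -79.2, 70.0], [599.3, -79.2, 70.0], [574.9, -133.9, 70.0], [594.7, -133.9, 70.0]] [ 587.76501453 -106.55244235   70.        ]
```

View pics/w11.png

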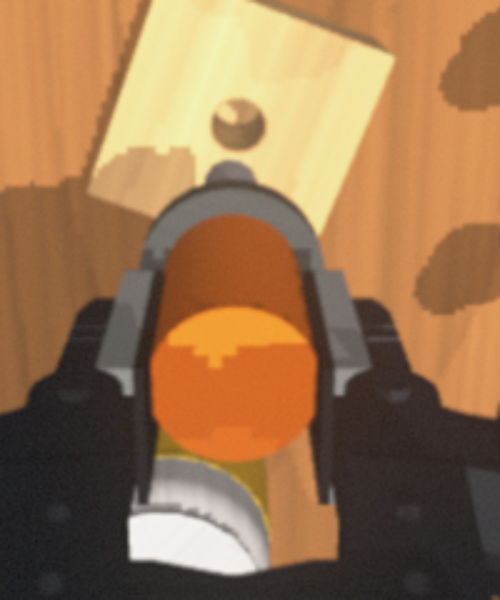

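The pin is held upright with its tip at about (312,247), and its axis sits about 3 mm toward +tool x. The stand hole shows at about (315,230). Next I carry the pin to the slot's −y end.

Call:
drive_tool(
  targets=[
    {"jaw": 20, "travel": [35, 3, -5], "turn": [0, 0, 0]},
    {"jaw": 20, "travel": [70, 6, -5], "turn": [0, 0, 0]},
    {"jaw": 20, "travel": [105, 9, -5], "turn": [0, 0, 0]},
    {"jaw": 20, "travel": [140, 12, -5], "turn": [0, 0, 0]},
    {"jaw": 20, "travel": [170, 15, 0], "turn": [0, 0, 0]},
    {"jaw": 20, "travel": [188, 17, 5], "turn": [0, 0, 0]},
    {"jaw": 20, "travel": [192.8, 17.2, 13], "turn": [0, 0, 0]},
    {"jaw": 20, "travel": [192.8, 17.2, 13], "turn": [0, 0, 0]},
  ],
)

```text
time_s: 27.33
tool_pos: [584.8, -125.8, 148.3]
ee_rot: [-0.003, 0.706, 0.708, -0.002]
ft_force: [-0.6, -0.4, -2.6]
grip_width: 24.2
grasp_force: 59.8
```

Call:
drive_tool(
  targets=[
    {"jaw": 20, "travel": [0, 0, 0], "turn": [0, 0, 0]},
    {"jaw": 20, "travel": [0, 0, 0], "turn": [0, 0, 0]},
    {"jaw": 20, "travel": [0, 0, 0], "turn": [0, 0, 0]},
    {"jaw": 20, "travel": [0, 0, 0], "turn": [0, 0, 0]},
    {"jaw": 20, "travel": [0, 0, 0], "turn": [0, 0, 0]},
    {"jaw": 20, "travel": [0, 0, 0], "turn": [0, 0, 0]},
  ],
)

```text
time_s: 27.83
tool_pos: [587.0, -128.7, 152.2]
ee_rot: [0.0, 0.708, 0.707, 0.0]
ft_force: [-0.1, -0.1, -1.3]
grip_width: 24.1
grasp_force: 59.8
```

```bash
python3 - <<'E'
from h import *
o,p=wrist();st();Rc=Rt(o);f=p['frame'];save('w12',cv2.resize(f[150:390,220:420],None,fx=2.5,fy=2.5))
print('slot ends, start pt',proj(p,[[587.5+.105*s,-107.3+.9945*s,70] for s in(-28,28,-17)],o).round(1).tolist())
print('tip',proj(p,[o['tool_pos']+Rc@np.array([x,0,51]) for x in(0,3)],o).round(1).tolist())
E
```

```text
27.88 pos [ 586.9 -128.5  152.2] F [-0.3 -0.1 -1.5] w 24.2 g 59.8 j [-0.22  0.47  0.18  1.29 -0.    1.36]
slot ends, start pt [[309.9, 251.4], [318.0, 174.8], [311.4, 237.0]]
tip [[313.2, 256.3], [313.2, 251.9]]
```

View pics/w12.png

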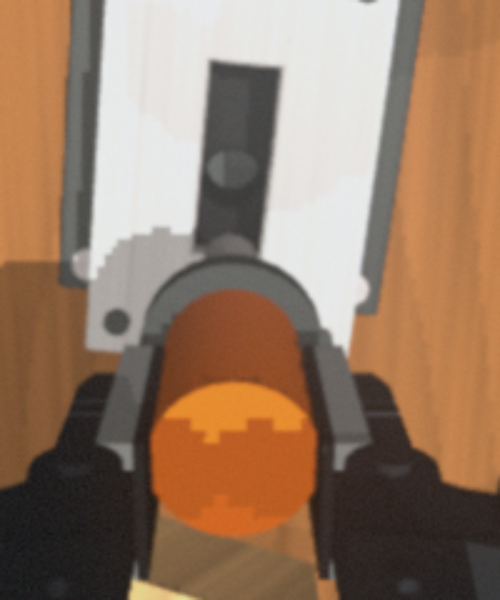

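The slot is centred ahead of the pin, and at the bottom of it a round disc shows at crop (233,168), px (313,217). That is probably the hole, and I'll confirm it by feel.

```bash
python3 - <<'E'
from h import *
o,p=wrist();st()
for z in(40,12): 
    P=onz(p,[[313.2,217.2]],z,o)[0];d=P-[587.5,-107.3,z];print(P,'s',d@[.105,.9945,0],'lat',d@[.9945,-.105,0])
P=onz(p,[[220+209/2.5,150+63/2.5],[220+282/2.5,150+68/2.5]],70,o);print(P)
u=lambda x,y:[220+x/2.5,150+y/2.5]
print('slot low corners',onz(p,[u(195,248),u(260,250)],70,o))
E
```

```text
27.93 pos [ 586.9 -128.3  152.1] F [-0.   0.2 -1.5] w 24.3 g 59.8 j [-0.22  0.47  0.18  1.29  0.    1.36]
[ 587.03689076 -115.51904782   40.        ] s -8.22246952311797 lat 0.402437879132875
[ 587.04545357 -121.36889617   12.        ] s -14.039244617554107 lat 1.0251876738051608
[[580.41934289 -79.46332087  70.        ]
 [600.73444217 -80.88113889  70.        ]]
slot low corners [[ 575.78111198 -133.23610874   70.        ]
 [ 594.93406774 -133.89801313   70.        ]]
```

Call:
drive_tool(
  targets=[
    {"jaw": 20, "travel": [26, 1.4, 0], "turn": [0, 0, 0]},
    {"jaw": 20, "travel": [26, 1.4, 0], "turn": [0, 0, 0]},
    {"jaw": 20, "travel": [26, 1.4, 10], "turn": [0, 0, 0]},
    {"jaw": 20, "travel": [26, 1.4, 22], "turn": [0, 0, 0]},
    {"jaw": 20, "travel": [26, 1.4, 22], "turn": [0, 0, 0]},
    {"jaw": 20, "travel": [26, 1.4, 22], "turn": [0, 0, 0]},
    {"jaw": 20, "travel": [26, 1.4, 22], "turn": [0, 0, 0]},
  ],
)

```text
time_s: 28.52
tool_pos: [588.2, -102.4, 129.9]
ee_rot: [-0.0, 0.707, 0.707, -0.0]
ft_force: [0.9, 0.4, -1.4]
grip_width: 24.2
grasp_force: 59.8
```

Call:
drive_tool(
  targets=[
    {"jaw": 20, "travel": [0, 0, 5], "turn": [0, 0, 0]},
    {"jaw": 20, "travel": [0, 0, 10], "turn": [0, 0, 0]},
    {"jaw": 20, "travel": [0, 0, 15], "turn": [0, 0, 0]},
    {"jaw": 20, "travel": [0, 0, 20], "turn": [0, 0, 0]},
    {"jaw": 20, "travel": [0, 0, 25], "turn": [0, 0, 0]},
    {"jaw": 20, "travel": [0, 0, 30], "turn": [0, 0, 0]},
    {"jaw": 20, "travel": [0, 0, 30], "turn": [0, 0, 0]},
    {"jaw": 20, "travel": [0, 0, 30], "turn": [0, 0, 0]},
  ],
)

```text
time_s: 29.18
tool_pos: [587.9, -101.9, 99.3]
ee_rot: [-0.001, 0.707, 0.707, -0.0]
ft_force: [0.5, 0.1, -1.1]
grip_width: 24.2
grasp_force: 59.8
```

Inside the slot with no contact so far. Next I find the slide's surface.

Call:
drive_tool(
  targets=[
    {"jaw": 20, "travel": [0, 0, 2], "turn": [0, 0, 0]},
    {"jaw": 20, "travel": [0, 0, 4], "turn": [0, 0, 0]},
    {"jaw": 20, "travel": [0, 0, 5], "turn": [0, 0, 0]},
    {"jaw": 20, "travel": [0, 0, 5], "turn": [0, 0, 0]},
  ],
)

```text
time_s: 29.52
tool_pos: [588.2, -101.9, 94.7]
ee_rot: [-0.0, 0.707, 0.707, -0.0]
ft_force: [-0.2, 0.8, -2.5]
grip_width: 24.5
grasp_force: 59.8
```

Call:
drive_tool(
  targets=[
    {"jaw": 20, "travel": [0, 0, 1.5], "turn": [0, 0, 0]},
    {"jaw": 20, "travel": [0, 0, 2.5], "turn": [0, 0, 0]},
    {"jaw": 20, "travel": [0, 0, 2.5], "turn": [0, 0, 0]},
  ],
)

```text
time_s: 29.77
tool_pos: [588.5, -102.0, 92.7]
ee_rot: [0.0, 0.707, 0.707, 0.0]
ft_force: [-0.2, -0.3, -0.5]
grip_width: 24.2
grasp_force: 60.1
```

Call:
drive_tool(
  targets=[
    {"jaw": 20, "travel": [0, 0, 1], "turn": [0, 0, 0]},
    {"jaw": 20, "travel": [0, 0, 1.5], "turn": [0, 0, 0]},
    {"jaw": 20, "travel": [0, 0, 1.5], "turn": [0, 0, 0]},
  ],
)

```text
time_s: 30.02
tool_pos: [588.7, -102.1, 92.5]
ee_rot: [0.001, 0.707, 0.707, 0.0]
ft_force: [-2.1, 0.5, 5.8]
grip_width: 24.5
grasp_force: 61.0
```

Contact at about 7 N, at the expected height. Now I slide toward −y.

Call:
drive_tool(
  targets=[
    {"jaw": 20, "travel": [-2, -0.2, 0], "turn": [0, 0, 0]},
    {"jaw": 20, "travel": [-4, -0.4, 0], "turn": [0, 0, 0]},
    {"jaw": 20, "travel": [-6, -0.6, 0], "turn": [0, 0, 0]},
    {"jaw": 20, "travel": [-6, -0.6, 0], "turn": [0, 0, 0]},
  ],
)

```text
time_s: 30.35
tool_pos: [588.7, -106.3, 92.5]
ee_rot: [-0.0, 0.707, 0.707, 0.002]
ft_force: [-0.7, 3.6, 4.7]
grip_width: 24.4
grasp_force: 60.7
```

Call:
drive_tool(
  targets=[
    {"jaw": 20, "travel": [-2, -0.2, 0], "turn": [0, 0, 0]},
    {"jaw": 20, "travel": [-4, -0.4, 0], "turn": [0, 0, 0]},
    {"jaw": 20, "travel": [-5, -0.5, 0], "turn": [0, 0, 0]},
    {"jaw": 20, "travel": [-5, -0.5, 0], "turn": [0, 0, 0]},
  ],
)

```text
time_s: 30.68
tool_pos: [588.6, -111.4, 92.5]
ee_rot: [0.0, 0.707, 0.707, 0.002]
ft_force: [-0.0, 4.6, 5.2]
grip_width: 24.3
grasp_force: 60.6
```

Call:
drive_tool(
  targets=[
    {"jaw": 20, "travel": [-1.5, -0.2, 0], "turn": [0, 0, 0]},
    {"jaw": 20, "travel": [-3, -0.3, 0], "turn": [0, 0, 0]},
    {"jaw": 20, "travel": [-3, -0.3, 0], "turn": [0, 0, 0]},
  ],
)

```text
time_s: 30.93
tool_pos: [588.3, -114.8, 92.3]
ee_rot: [0.0, 0.707, 0.707, 0.002]
ft_force: [0.4, 3.9, 4.8]
grip_width: 24.4
grasp_force: 60.6
```

Call:
drive_tool(
  targets=[
    {"jaw": 20, "travel": [-1.5, -0.2, 0], "turn": [0, 0, 0]},
    {"jaw": 20, "travel": [-3, -0.3, 0], "turn": [0, 0, 0]},
    {"jaw": 20, "travel": [-3, -0.3, 0], "turn": [0, 0, 0]},
  ],
)

```text
time_s: 31.18
tool_pos: [586.1, -119.9, 90.5]
ee_rot: [0.0, 0.707, 0.707, -0.001]
ft_force: [0.7, 0.2, -2.6]
grip_width: 24.2
grasp_force: 60.0
```

Call:
drive_tool(
  targets=[
    {"jaw": 20, "travel": [-1.5, -0.2, 0], "turn": [0, 0, 0]},
    {"jaw": 20, "travel": [-3, -0.3, 0], "turn": [0, 0, 0]},
    {"jaw": 20, "travel": [-3, -0.3, 0], "turn": [0, 0, 0]},
  ],
)

```text
time_s: 31.43
tool_pos: [585.7, -122.6, 90.2]
ee_rot: [-0.0, 0.707, 0.707, -0.001]
ft_force: [-0.1, -0.1, -1.6]
grip_width: 23.6
grasp_force: 60.0
```

The force dropped and z fell, so the tip is over the hole. I'll push down gently.

Call:
drive_tool(
  targets=[
    {"jaw": 20, "travel": [-0.5, 0, 2], "turn": [0, 0, 0]},
    {"jaw": 20, "travel": [-0.5, 0, 4], "turn": [0, 0, 0]},
    {"jaw": 20, "travel": [-0.5, 0, 4], "turn": [0, 0, 0]},
    {"jaw": 20, "travel": [-0.5, 0, 4], "turn": [0, 0, 0]},
  ],
)

```text
time_s: 31.77
tool_pos: [586.0, -122.4, 86.5]
ee_rot: [-0.0, 0.707, 0.707, -0.0]
ft_force: [0.2, 0.7, -2.9]
grip_width: 24.1
grasp_force: 60.0
```

Call:
drive_tool(
  targets=[
    {"jaw": 20, "travel": [0, 0, 3], "turn": [0, 0, 0]},
    {"jaw": 20, "travel": [0, 0, 6], "turn": [0, 0, 0]},
    {"jaw": 20, "travel": [0, 0, 9], "turn": [0, 0, 0]},
    {"jaw": 20, "travel": [0, 0, 9], "turn": [0, 0, 0]},
    {"jaw": 20, "travel": [0, 0, 9], "turn": [0, 0, 0]},
  ],
)

```text
time_s: 32.18
tool_pos: [585.9, -122.3, 77.5]
ee_rot: [-0.0, 0.707, 0.707, -0.0]
ft_force: [0.6, 0.1, -0.9]
grip_width: 24.3
grasp_force: 60.0
```

Call:
drive_tool(
  targets=[
    {"jaw": 20, "travel": [0, 0, 3], "turn": [0, 0, 0]},
    {"jaw": 20, "travel": [0, 0, 6], "turn": [0, 0, 0]},
    {"jaw": 20, "travel": [0, 0, 8], "turn": [0, 0, 0]},
    {"jaw": 20, "travel": [0, 0, 8], "turn": [0, 0, 0]},
    {"jaw": 20, "travel": [0, 0, 8], "turn": [0, 0, 0]},
  ],
)

```text
time_s: 32.6
tool_pos: [586.1, -122.4, 69.7]
ee_rot: [-0.0, 0.707, 0.707, -0.0]
ft_force: [0.5, -0.2, -2.0]
grip_width: 24.4
grasp_force: 60.0
```

Call:
drive_tool(
  targets=[
    {"jaw": 20, "travel": [0, 0, 1.5], "turn": [0, 0, 0]},
    {"jaw": 20, "travel": [0, 0, 3], "turn": [0, 0, 0]},
    {"jaw": 20, "travel": [0, 0, 4], "turn": [0, 0, 0]},
    {"jaw": 20, "travel": [0, 0, 4], "turn": [0, 0, 0]},
    {"jaw": 20, "travel": [0, 0, 4], "turn": [0, 0, 0]},
  ],
)

```text
time_s: 33.02
tool_pos: [586.5, -122.5, 66.8]
ee_rot: [0.0, 0.707, 0.707, 0.0]
ft_force: [-1.6, -0.2, 3.9]
grip_width: 23.8
grasp_force: 60.5
```

The pin is home: TCP z dropped 26 mm and it now meets resistance. I'll release it and go look at the buttons.

Call:
drive_tool(
  targets=[
    {"jaw": 20, "travel": [0, 0, 0.5], "turn": [0, 0, 0]},
    {"jaw": 50, "travel": [0, 0, 0], "turn": [0, 0, 0]},
    {"jaw": 50, "travel": [0, 0, 0], "turn": [0, 0, 0]},
    {"jaw": 50, "travel": [0, 0, 0], "turn": [0, 0, 0]},
    {"jaw": 50, "travel": [0, 0, -30], "turn": [0, 0, 0]},
    {"jaw": 50, "travel": [0, 0, -70], "turn": [0, 0, 0]},
    {"jaw": 50, "travel": [0, -10, -100], "turn": [0, 0, 0]},
    {"jaw": 50, "travel": [0, -40, -110], "turn": [0, 0, 0]},
  ],
)

```text
time_s: 33.68
tool_pos: [552.0, -123.2, 180.8]
ee_rot: [0.005, 0.707, 0.707, 0.003]
ft_force: [0.3, -0.9, 0.4]
grip_width: 50.2
grasp_force: 0.0
```

Call:
drive_tool(
  targets=[
    {"jaw": 20, "travel": [-20, -40, 0], "turn": [0, 0, 0]},
    {"jaw": 20, "travel": [-45, -75, 0], "turn": [0, 0, 0]},
    {"jaw": 20, "travel": [-70, -110, 0], "turn": [0, 0, 0]},
    {"jaw": 0, "travel": [-95, -145, 0], "turn": [0, 0, 0]},
    {"jaw": 0, "travel": [-115, -160, 0], "turn": [0, 0, 0]},
    {"jaw": 0, "travel": [-115, -160, 0], "turn": [0, 0, 0]},
    {"jaw": 0, "travel": [-115, -160, 0], "turn": [0, 0, 0]},
    {"jaw": 0, "travel": [-115, -160, 0], "turn": [0, 0, 0]},
  ],
)

```text
time_s: 34.35
tool_pos: [386.7, -237.5, 176.0]
ee_rot: [0.0, 0.707, 0.707, 0.0]
ft_force: [0.7, 0.2, 0.1]
grip_width: 0.3
grasp_force: 0.0
```

```bash
python3 - <<'E'
from h import *
t=manip.get_image('top');print('top cam',onz(t,[[368,313.5],[397,317],[427,320]],49).round(1).tolist())
o,p=wrist();st();save('w13',p['frame'])
for n in('blue','yellow','green'): masks(p,n,o,49,2)
f=p['frame'];a=[f[...,i].astype(int) for i in range(3)]
T={'blue':(a[2]>1.5*a[0])&(a[2]>90),'yellow':(a[0]>120)&(a[1]>.75*a[0])&(a[2]<.5*a[0]),'green':(a[1]>1.4*a[0])&(a[1]>1.2*a[2])&(a[1]>80)}
for k,m in T.items():
    n,l,s,c=cv2.connectedComponentsWithStats(m.astype(np.uint8))
    for i in range(1,n):
        if s[i,4]>400: print(k,s[i].tolist(),c[i].round(1),onz(p,[c[i]],49,o)[0].round(1),circ(p,o,l==i,49).round(1))
E
```

```text
top cam [[401.6, -154.0, 49.0], [393.9, -232.2, 49.0], [387.4, -313.7, 49.0]]
34.45 pos [ 387.2 -236.9  175.8] F [ 0.1 -0.2  0.7] w 0.3 g 0.0 j [-0.55  0.17 -0.18  1.23  0.    1.02]
blue 0.75 [320.5, 225.0] 1381 rgb [ 65 109 194] [393.4, -234.0, 49.0]
blue 0.7 [495.7, 304.6] 8690 rgb [191 166 111] [556.8, -309.7, 49.0]
yellow 0.6 [330.7, 127.8] 1573 rgb [224 218  77] [401.1, -154.7, 49.0]
green 0.24 [322.1, 224.5] 1262 rgb [ 66 112 200] [394.7, -233.5, 49.0]
blue [300, 204, 43, 43, 1402] [321.  224.9] [ 393.8 -233.9   49. ] [ 393.8 -234.2   17.9]
yellow [309, 104, 45, 47, 1645] [331.4 127.2] [ 401.7 -154.2   49. ] [ 401.7 -154.5   17.5]
```

Call:
drive_tool(
  targets=[
    {"jaw": 0, "travel": [3, 6.8, 35], "turn": [0, 0, 0]},
    {"jaw": 0, "travel": [3, 6.8, 70], "turn": [0, 0, 0]},
    {"jaw": 0, "travel": [3, 6.8, 105], "turn": [0, 0, 0]},
    {"jaw": 0, "travel": [3, 6.8, 125], "turn": [0, 0, 0]},
    {"jaw": 0, "travel": [3, 6.8, 131], "turn": [0, 0, 0]},
    {"jaw": 0, "travel": [3, 6.8, 131], "turn": [0, 0, 0]},
    {"jaw": 0, "travel": [3, 6.8, 131], "turn": [0, 0, 0]},
  ],
)

```text
time_s: 35.18
tool_pos: [394.0, -234.5, 45.6]
ee_rot: [0.0, 0.707, 0.707, 0.0]
ft_force: [-0.6, -0.5, 0.9]
grip_width: 0.0
grasp_force: 0.0
```

Call:
drive_tool(
  targets=[
    {"jaw": 0, "travel": [0, 0, 3], "turn": [0, 0, 0]},
    {"jaw": 0, "travel": [0, 0, 6], "turn": [0, 0, 0]},
    {"jaw": 0, "travel": [0, 0, 9], "turn": [0, 0, 0]},
    {"jaw": 0, "travel": [0, 0, 9], "turn": [0, 0, 0]},
  ],
)

```text
time_s: 35.52
tool_pos: [393.2, -234.6, 36.1]
ee_rot: [0.0, 0.707, 0.707, 0.0]
ft_force: [-0.4, -0.1, 0.2]
grip_width: 0.1
grasp_force: 0.0
```

Call:
drive_tool(
  targets=[
    {"jaw": 0, "travel": [0, 0, 2], "turn": [0, 0, 0]},
    {"jaw": 0, "travel": [0, 0, 4], "turn": [0, 0, 0]},
    {"jaw": 0, "travel": [0, 0, 4], "turn": [0, 0, 0]},
  ],
)

```text
time_s: 35.77
tool_pos: [392.9, -234.4, 31.7]
ee_rot: [-0.0, 0.707, 0.707, -0.0]
ft_force: [-0.6, -0.7, -0.1]
grip_width: -0.1
grasp_force: 0.0
```

Call:
drive_tool(
  targets=[
    {"jaw": 0, "travel": [0, 0, 2], "turn": [0, 0, 0]},
    {"jaw": 0, "travel": [0, 0, 3], "turn": [0, 0, 0]},
    {"jaw": 0, "travel": [0, 0, 3], "turn": [0, 0, 0]},
  ],
)

```text
time_s: 36.02
tool_pos: [393.1, -234.5, 28.9]
ee_rot: [0.0, 0.707, 0.707, -0.0]
ft_force: [-0.1, -0.1, 2.8]
grip_width: -0.3
grasp_force: 1.2
```

Call:
drive_tool(
  targets=[
    {"jaw": 0, "travel": [0, 0, 2], "turn": [0, 0, 0]},
    {"jaw": 0, "travel": [0, 0, 3], "turn": [0, 0, 0]},
    {"jaw": 0, "travel": [0, 0, 3], "turn": [0, 0, 0]},
  ],
)

```text
time_s: 36.27
tool_pos: [393.2, -234.6, 26.0]
ee_rot: [0.0, 0.707, 0.707, -0.0]
ft_force: [-0.8, 0.4, 4.1]
grip_width: 0.4
grasp_force: 2.0
```

Call:
drive_tool(
  targets=[
    {"jaw": 0, "travel": [0, 0, 2], "turn": [0, 0, 0]},
    {"jaw": 0, "travel": [0, 0, 3.5], "turn": [0, 0, 0]},
    {"jaw": 0, "travel": [0, 0, 3.5], "turn": [0, 0, 0]},
  ],
)

```text
time_s: 36.52
tool_pos: [393.3, -234.6, 24.1]
ee_rot: [0.001, 0.707, 0.707, 0.0]
ft_force: [-5.4, 2.7, 17.2]
grip_width: 0.2
grasp_force: 8.5
```

Blue is bottomed at 17 N. Up and over to yellow.

Call:
drive_tool(
  targets=[
    {"jaw": 0, "travel": [0, 0, -20], "turn": [0, 0, 0]},
    {"jaw": 0, "travel": [0, 0, -40], "turn": [0, 0, 0]},
    {"jaw": 0, "travel": [35, 4, -45], "turn": [0, 0, 0]},
    {"jaw": 0, "travel": [70, 8, -45], "turn": [0, 0, 0]},
    {"jaw": 0, "travel": [80, 8.4, -30], "turn": [0, 0, 0]},
    {"jaw": 0, "travel": [80, 8.4, -18], "turn": [0, 0, 0]},
    {"jaw": 0, "travel": [80, 8.4, -18], "turn": [0, 0, 0]},
    {"jaw": 0, "travel": [80, 8.4, -18], "turn": [0, 0, 0]},
  ],
)

```text
time_s: 37.18
tool_pos: [400.8, -154.0, 39.8]
ee_rot: [-0.001, 0.707, 0.707, -0.0]
ft_force: [0.7, -0.2, 0.0]
grip_width: 0.0
grasp_force: 0.0
```

Call:
drive_tool(
  targets=[
    {"jaw": 0, "travel": [0, 0, 4], "turn": [0, 0, 0]},
    {"jaw": 0, "travel": [0, 0, 8], "turn": [0, 0, 0]},
    {"jaw": 0, "travel": [0, 0, 12], "turn": [0, 0, 0]},
    {"jaw": 0, "travel": [0, 0, 16], "turn": [0, 0, 0]},
    {"jaw": 0, "travel": [0, 0, 17.5], "turn": [0, 0, 0]},
    {"jaw": 0, "travel": [0, 0, 17.5], "turn": [0, 0, 0]},
    {"jaw": 0, "travel": [0, 0, 17.5], "turn": [0, 0, 0]},
  ],
)

```text
time_s: 37.77
tool_pos: [402.3, -155.2, 24.1]
ee_rot: [0.001, 0.707, 0.707, 0.0]
ft_force: [-3.5, 0.6, 10.9]
grip_width: 0.1
grasp_force: 5.7
```

Yellow is bottomed at 10.9 N. Now green.

Call:
drive_tool(
  targets=[
    {"jaw": 0, "travel": [0, 0, -20], "turn": [0, 0, 0]},
    {"jaw": 0, "travel": [0, 0, -45], "turn": [0, 0, 0]},
    {"jaw": 0, "travel": [-38, -4, -50], "turn": [0, 0, 0]},
    {"jaw": 0, "travel": [-76, -8, -50], "turn": [0, 0, 0]},
    {"jaw": 0, "travel": [-114, -12, -50], "turn": [0, 0, 0]},
    {"jaw": 0, "travel": [-150, -15, -45], "turn": [0, 0, 0]},
    {"jaw": 0, "travel": [-159, -16, -40], "turn": [0, 0, 0]},
    {"jaw": 0, "travel": [-159, -16, -40], "turn": [0, 0, 0]},
  ],
)

```text
time_s: 38.43
tool_pos: [384.5, -315.7, 61.7]
ee_rot: [-0.0, 0.709, 0.705, -0.0]
ft_force: [0.3, 0.3, -0.5]
grip_width: -0.0
grasp_force: 0.0
```

Call:
drive_tool(
  targets=[
    {"jaw": 0, "travel": [0, 0, 0], "turn": [0, 0, 0]},
    {"jaw": 0, "travel": [0, 0, 0], "turn": [0, 0, 0]},
    {"jaw": 0, "travel": [0, 0, 12], "turn": [0, 0, 0]},
    {"jaw": 0, "travel": [0, 0, 22], "turn": [0, 0, 0]},
    {"jaw": 0, "travel": [0, 0, 22], "turn": [0, 0, 0]},
  ],
)

```text
time_s: 38.85
tool_pos: [384.3, -311.0, 39.1]
ee_rot: [-0.002, 0.706, 0.708, -0.0]
ft_force: [0.4, 0.5, -0.0]
grip_width: -0.1
grasp_force: 0.0
```

```bash
python3 - <<'E'
from h import *
o,p=wrist();st()
f=p['frame'];a=[f[...,i].astype(int) for i in range(3)]
m=(a[1]>1.4*a[0])&(a[1]>1.2*a[2])&(a[1]>60)
n,l,s,c=cv2.connectedComponentsWithStats(m.astype(np.uint8))
for i in range(1,n):
    if s[i,4]>200: print(s[i].tolist(),onz(p,[c[i]],49,o)[0].round(1),circ(p,o,l==i,49).round(1))
E
```

```text
38.9 pos [ 384.6 -311.5   39.9] F [ 0.4 -0.3 -0.4] w -0.0 g 0.0 j [-0.68  0.38 -0.28  0.92  0.    0.89]
[280, 261, 74, 56, 2024] [ 387.  -304.2   49. ] [ 386.7 -309.5   14.6]
```

Call:
drive_tool(
  targets=[
    {"jaw": 0, "travel": [-1, 1, 4], "turn": [0, 0, 0]},
    {"jaw": 0, "travel": [-1, 1, 8], "turn": [0, 0, 0]},
    {"jaw": 0, "travel": [-1, 1, 12], "turn": [0, 0, 0]},
    {"jaw": 0, "travel": [-1, 1, 16], "turn": [0, 0, 0]},
    {"jaw": 0, "travel": [-1, 1, 17.5], "turn": [0, 0, 0]},
    {"jaw": 0, "travel": [-1, 1, 17.5], "turn": [0, 0, 0]},
    {"jaw": 0, "travel": [-1, 1, 17.5], "turn": [0, 0, 0]},
  ],
)

```text
time_s: 39.48
tool_pos: [387.2, -314.6, 24.2]
ee_rot: [0.001, 0.707, 0.707, 0.0]
ft_force: [0.1, 2.3, 6.9]
grip_width: -0.1
grasp_force: 3.1
```

Call:
drive_tool(
  targets=[
    {"jaw": 0, "travel": [0, 0, 1.5], "turn": [0, 0, 0]},
    {"jaw": 0, "travel": [0, 0, 1.5], "turn": [0, 0, 0]},
    {"jaw": 0, "travel": [0, 0, -30], "turn": [0, 0, 0]},
    {"jaw": 0, "travel": [0, 0, -70], "turn": [0, 0, 0]},
    {"jaw": 20, "travel": [0, 0, -110], "turn": [0, 0, 0]},
    {"jaw": 50, "travel": [15, 15, -145], "turn": [0, 0, 0]},
    {"jaw": 50, "travel": [35, 40, -166], "turn": [0, 0, 0]},
    {"jaw": 50, "travel": [60, 70, -166], "turn": [0, 0, 0]},
  ],
)

```text
time_s: 40.15
tool_pos: [459.1, -256.8, 195.6]
ee_rot: [0.005, 0.709, 0.706, 0.001]
ft_force: [1.6, -0.4, 0.7]
grip_width: 48.0
grasp_force: 0.0
```

Call:
drive_tool(
  targets=[
    {"jaw": 50, "travel": [28, 30, 0], "turn": [0, 0, 0]},
    {"jaw": 50, "travel": [56, 60, 0], "turn": [0, 0, 0]},
    {"jaw": 50, "travel": [84, 90, 0], "turn": [0, 0, 0]},
    {"jaw": 50, "travel": [112, 115, 0], "turn": [0, 0, 0]},
    {"jaw": 50, "travel": [132, 129, 0], "turn": [0, 0, 0]},
    {"jaw": 50, "travel": [132, 129, 0], "turn": [0, 0, 0]},
    {"jaw": 50, "travel": [132, 129, 0], "turn": [0, 0, 0]},
    {"jaw": 50, "travel": [132, 129, 0], "turn": [0, 0, 0]},
  ],
)

```text
time_s: 40.82
tool_pos: [584.8, -122.8, 188.8]
ee_rot: [-0.0, 0.707, 0.707, -0.001]
ft_force: [0.3, -0.0, -0.6]
grip_width: 50.1
grasp_force: 0.0
```

```bash
python3 - <<'E'
from h import *
o,p=wrist();st();f=p['frame']
m=Tor(*[f[...,i].astype(int) for i in range(3)])
g=[int(x) for x in proj(p,[[586,-119.5,116]],o)[0]];print('pred grip top',g)
save('w14',f[150:390,220:420])
a=f.astype(int);mm=((a[...,0]>2*a[...,2])&(a[...,0]>200)&(a[...,1]<.75*a[...,0])).astype(np.uint8)
mm[:,:250]=0;mm[:,380:]=0
n,l,s,c=cv2.connectedComponentsWithStats(mm);print([(s[i].tolist(),c[i].round(1).tolist()) for i in range(1,n) if s[i,4]>150])
for q in manip.masks_of(p,'pin')[:3]: print(round(q['p'],2),q['centre'],f[q['pixels']].mean(0).astype(int),cv2.boundingRect(q['pixels'].astype(np.uint8)))
plan([586.2,-122.4,66.5])
E
```

```text
40.87 pos [ 584.6 -123.3  189.1] F [ 0.2  0.  -0.4] w 50.1 g 0.0 j [-0.21  0.45  0.25  1.37 -0.    1.36]
pred grip top [315, 242]
[([299, 9, 68, 74, 2286], [334.9, 44.1]), ([298, 225, 35, 35, 965], [315.0, 242.2])]
0.7 [315.5, 229.5] [181 132  79] (295, 206, 43, 53)
travel [1.2, 1.7, 122.9] turn [-0.001, 0.0, -0.002]
```

View pics/w14.png

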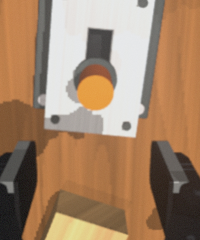

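The pin is standing home with its grip top at px (315,242), exactly as predicted. I'll grasp it.

Call:
drive_tool(
  targets=[
    {"jaw": 50, "travel": [3.6, 1.4, 10], "turn": [0, 0, 0]},
    {"jaw": 50, "travel": [3.6, 1.4, 40], "turn": [0, 0, 0]},
    {"jaw": 50, "travel": [3.6, 1.4, 70], "turn": [0, 0, 0]},
    {"jaw": 50, "travel": [3.6, 1.4, 100], "turn": [0, 0, 0]},
    {"jaw": 50, "travel": [3.6, 1.4, 120], "turn": [0, 0, 0]},
    {"jaw": 50, "travel": [3.6, 1.4, 120], "turn": [0, 0, 0]},
    {"jaw": 50, "travel": [3.6, 1.4, 120], "turn": [0, 0, 0]},
    {"jaw": 50, "travel": [3.6, 1.4, 120], "turn": [0, 0, 0]},
  ],
)

```text
time_s: 41.58
tool_pos: [587.6, -119.5, 70.7]
ee_rot: [0.001, 0.707, 0.707, 0.001]
ft_force: [-0.4, 0.4, 0.6]
grip_width: 49.8
grasp_force: 0.0
```

Call:
drive_tool(
  targets=[
    {"jaw": 20, "travel": [0, 0, 0], "turn": [0, 0, 0]},
    {"jaw": 20, "travel": [0, 0, 0], "turn": [0, 0, 0]},
    {"jaw": 20, "travel": [0, 0, 0], "turn": [0, 0, 0]},
    {"jaw": 20, "travel": [0, 0, 0], "turn": [0, 0, 0]},
    {"jaw": 20, "travel": [0, 0, 0], "turn": [0, 0, 0]},
    {"jaw": 20, "travel": [0, 0, 0], "turn": [0, 0, 0]},
  ],
)

```text
time_s: 42.08
tool_pos: [588.3, -119.2, 71.7]
ee_rot: [0.002, 0.707, 0.707, 0.001]
ft_force: [-0.9, -0.5, 6.3]
grip_width: 24.1
grasp_force: 59.1
```

Call:
drive_tool(
  targets=[
    {"jaw": 20, "travel": [0, 0, -12], "turn": [0, 0, 0]},
    {"jaw": 20, "travel": [0, 0, -30], "turn": [0, 0, 0]},
    {"jaw": 20, "travel": [0, 0, -50], "turn": [0, 0, 0]},
    {"jaw": 20, "travel": [0, 0, -75], "turn": [0, 0, 0]},
    {"jaw": 20, "travel": [0, 0, -96], "turn": [0, 0, 0]},
    {"jaw": 20, "travel": [0, 0, -96], "turn": [0, 0, 0]},
    {"jaw": 20, "travel": [0, 0, -96], "turn": [0, 0, 0]},
  ],
)

```text
time_s: 42.67
tool_pos: [588.0, -119.0, 166.9]
ee_rot: [0.002, 0.707, 0.707, 0.001]
ft_force: [-0.1, 0.6, -2.1]
grip_width: 24.1
grasp_force: 59.1
```

Call:
drive_tool(
  targets=[
    {"jaw": 20, "travel": [-35, -4, 0], "turn": [0, 0, 0]},
    {"jaw": 20, "travel": [-70, -8, 0], "turn": [0, 0, 0]},
    {"jaw": 20, "travel": [-105, -12, 0], "turn": [0, 0, 0]},
    {"jaw": 20, "travel": [-140, -14, 0], "turn": [0, 0, 0]},
    {"jaw": 20, "travel": [-175, -15, 0], "turn": [0, 0, 0]},
    {"jaw": 20, "travel": [-195, -16, 0], "turn": [0, 0, 0]},
    {"jaw": 20, "travel": [-200, -17, 0], "turn": [0, 0, 0]},
    {"jaw": 20, "travel": [-200, -17, 0], "turn": [0, 0, 0]},
  ],
)

```text
time_s: 43.33
tool_pos: [568.3, -320.2, 162.9]
ee_rot: [-0.002, 0.708, 0.706, -0.001]
ft_force: [0.1, 0.9, -2.5]
grip_width: 24.1
grasp_force: 59.1
```

Call:
drive_tool(
  targets=[
    {"jaw": 20, "travel": [0, 0, 0], "turn": [0, 0, 0]},
    {"jaw": 20, "travel": [0, 0, 0], "turn": [0, 0, 0]},
    {"jaw": 20, "travel": [0, 0, 0], "turn": [0, 0, 0]},
    {"jaw": 20, "travel": [0, 0, 0], "turn": [0, 0, 0]},
    {"jaw": 20, "travel": [0, 0, 0], "turn": [0, 0, 0]},
  ],
)

```text
time_s: 43.75
tool_pos: [570.3, -317.7, 165.7]
ee_rot: [0.0, 0.707, 0.708, 0.0]
ft_force: [0.3, -0.6, -2.4]
grip_width: 24.0
grasp_force: 59.1
```

```bash
python3 - <<'E'
from h import *
o,p=wrist();st();Rc=Rt(o);f=p['frame'];a=f.astype(int)
save('w15',f[150:390,220:420])
g=lambda x,y,z:proj(p,[o['tool_pos']+Rc@np.array([x,y,z])],o)[0].round(1).tolist()
print('pred grip top',g(0,0,-46),'tip',g(0,0,57),'tip edge',g(3,0,57),'stand hole',proj(p,[[570,-319.5,45]],o)[0])
print('edge rows col 313:',a[200:300:1,313].tolist()[::2])
mm=((a[...,0]>2*a[...,2])&(a[...,0]>200)&(a[...,1]<.75*a[...,0])).astype(np.uint8);mm[:,:250]=0;mm[:,380:]=0
n,l,s,c=cv2.connectedComponentsWithStats(mm);print([(s[i].tolist(),c[i].round(1).tolist()) for i in range(1,n) if s[i,4]>150])
plan([570,-319.5,110])
E
```

```text
43.8 pos [ 570.2 -318.   165.7] F [ 0.  -1.1 -1.7] w 24.0 g 59.1 j [-0.51  0.57  0.39  1.39  0.    1.06]
pred grip top [313.3, 335.6] tip [313.2, 253.5] tip edge [313.2, 249.1] stand hole [312.77720262 232.32704378]
edge rows col 313: [[243, 238, 173], [243, 237, 171], [243, 236, 170], [243, 235, 168], [243, 235, 168], [243, 234, 168], [243, 233, 164], [243, 232, 164], [243, 231, 162], [243, 233, 165], [239, 222, 151], [204, 158, 107], [189, 147, 99], [194, 149, 102], [187, 145, 98], [175, 136, 92], [142, 111, 76], [152, 117, 80], [154, 119, 81], [148, 117, 80], [145, 112, 77], [227, 182, 122], [244, 227, 159], [220, 194, 139], [133, 120, 112], [132, 121, 115], [131, 119, 112], [111, 99, 91], [84, 71, 61], [105, 95, 86], [125, 120, 111], [124, 118, 108], [123, 119, 112], [122, 118, 110], [148, 99, 73], [164, 89, 40], [164, 89, 44], [163, 86, 37], [162, 87, 36], [163, 87, 43], [164, 88, 43], [163, 87, 38], [161, 85, 37], [160, 84, 36], [161, 84, 36], [161, 84, 36], [161, 84, 37], [159, 83, 34], [161, 84, 35], [161, 85, 39]]
[([250, 3, 79, 244, 7484], [280.0, 123.2]), ([365, 63, 14, 139, 796], [372.0, 135.5]), ([350, 178, 30, 133, 1534], [366.9, 258.8]), ([283, 304, 63, 77, 3133], [314.5, 335.0])]
travel [-1.5, -0.2, 55.7] turn [0.0, 0.0, 0.001]
```

Call:
drive_tool(
  targets=[
    {"jaw": 20, "travel": [-1.4, -0.5, 15], "turn": [0, 0, 0]},
    {"jaw": 20, "travel": [-1.4, -0.5, 35], "turn": [0, 0, 0]},
    {"jaw": 20, "travel": [-1.4, -0.5, 52], "turn": [0, 0, 0]},
    {"jaw": 20, "travel": [-1.4, -0.5, 52], "turn": [0, 0, 0]},
    {"jaw": 20, "travel": [-1.4, -0.5, 52], "turn": [0, 0, 0]},
    {"jaw": 20, "travel": [-1.4, -0.5, 52], "turn": [0, 0, 0]},
    {"jaw": 20, "travel": [-1.4, -0.5, 52], "turn": [0, 0, 0]},
  ],
)

```text
time_s: 44.38
tool_pos: [570.5, -320.7, 115.3]
ee_rot: [0.001, 0.707, 0.707, 0.0]
ft_force: [0.4, 0.1, -1.6]
grip_width: 23.8
grasp_force: 59.1
```

Call:
drive_tool(
  targets=[
    {"jaw": 20, "travel": [0, 0, 4], "turn": [0, 0, 0]},
    {"jaw": 20, "travel": [0, 0, 8], "turn": [0, 0, 0]},
    {"jaw": 20, "travel": [0, 0, 12], "turn": [0, 0, 0]},
    {"jaw": 20, "travel": [0, 0, 16], "turn": [0, 0, 0]},
    {"jaw": 20, "travel": [0, 0, 18], "turn": [0, 0, 0]},
    {"jaw": 20, "travel": [0, 0, 18], "turn": [0, 0, 0]},
  ],
)

```text
time_s: 44.88
tool_pos: [568.8, -319.9, 94.3]
ee_rot: [-0.001, 0.707, 0.707, -0.0]
ft_force: [0.7, -0.5, -2.4]
grip_width: 23.9
grasp_force: 59.1
```

Inside the hole (tip at about 37) with no contact force. I'll continue down to the bottom, where TCP should be about 62.

Call:
drive_tool(
  targets=[
    {"jaw": 20, "travel": [0, 0, 5], "turn": [0, 0, 0]},
    {"jaw": 20, "travel": [0, 0, 10], "turn": [0, 0, 0]},
    {"jaw": 20, "travel": [0, 0, 15], "turn": [0, 0, 0]},
    {"jaw": 20, "travel": [0, 0, 20], "turn": [0, 0, 0]},
    {"jaw": 20, "travel": [0, 0, 25], "turn": [0, 0, 0]},
    {"jaw": 20, "travel": [0, 0, 27], "turn": [0, 0, 0]},
    {"jaw": 20, "travel": [0, 0, 27], "turn": [0, 0, 0]},
  ],
)

```text
time_s: 45.47
tool_pos: [568.8, -319.9, 67.4]
ee_rot: [-0.001, 0.707, 0.707, -0.0]
ft_force: [-0.7, 0.1, -2.2]
grip_width: 23.9
grasp_force: 59.1
```

Call:
drive_tool(
  targets=[
    {"jaw": 20, "travel": [0, 0, 2], "turn": [0, 0, 0]},
    {"jaw": 20, "travel": [0, 0, 4], "turn": [0, 0, 0]},
    {"jaw": 20, "travel": [0, 0, 4], "turn": [0, 0, 0]},
    {"jaw": 20, "travel": [0, 0, 4], "turn": [0, 0, 0]},
  ],
)

```text
time_s: 45.8
tool_pos: [569.4, -320.2, 64.5]
ee_rot: [0.0, 0.707, 0.707, 0.0]
ft_force: [-0.0, 0.2, -2.1]
grip_width: 24.0
grasp_force: 59.1
```

Call:
drive_tool(
  targets=[
    {"jaw": 20, "travel": [0, 0, 2], "turn": [0, 0, 0]},
    {"jaw": 20, "travel": [0, 0, 3], "turn": [0, 0, 0]},
    {"jaw": 20, "travel": [0, 0, 3], "turn": [0, 0, 0]},
    {"jaw": 20, "travel": [0, 0, 3], "turn": [0, 0, 0]},
  ],
)

```text
time_s: 46.13
tool_pos: [569.9, -320.6, 62.7]
ee_rot: [0.001, 0.707, 0.707, 0.0]
ft_force: [-1.7, 0.8, 5.5]
grip_width: 23.8
grasp_force: 59.8
```

Seated on the bottom. Now release, rise and check.

Call:
drive_tool(
  targets=[
    {"jaw": 50, "travel": [0, 0, -1], "turn": [0, 0, 0]},
    {"jaw": 50, "travel": [0, 0, -1], "turn": [0, 0, 0]},
    {"jaw": 50, "travel": [0, 0, -1], "turn": [0, 0, 0]},
    {"jaw": 50, "travel": [0, 0, -30], "turn": [0, 0, 0]},
    {"jaw": 50, "travel": [0, 0, -70], "turn": [0, 0, 0]},
    {"jaw": 50, "travel": [0, 0, -110], "turn": [0, 0, 0]},
    {"jaw": 50, "travel": [0, 0, -128], "turn": [0, 0, 0]},
    {"jaw": 50, "travel": [0, 0, -128], "turn": [0, 0, 0]},
  ],
)

```text
time_s: 46.8
tool_pos: [572.3, -321.9, 196.1]
ee_rot: [0.006, 0.707, 0.707, 0.002]
ft_force: [0.4, 0.3, 0.8]
grip_width: 50.1
grasp_force: 0.0
```

Call:
drive_tool(
  targets=[
    {"jaw": 50, "travel": [0, 0, 0], "turn": [0, 0, 0]},
    {"jaw": 50, "travel": [0, 0, 0], "turn": [0, 0, 0]},
    {"jaw": 50, "travel": [0, 0, 0], "turn": [0, 0, 0]},
    {"jaw": 50, "travel": [0, 0, 0], "turn": [0, 0, 0]},
    {"jaw": 50, "travel": [0, 0, 0], "turn": [0, 0, 0]},
  ],
)

```text
time_s: 47.22
tool_pos: [568.7, -319.8, 187.7]
ee_rot: [-0.002, 0.707, 0.707, -0.0]
ft_force: [0.1, 0.9, 0.1]
grip_width: 50.0
grasp_force: 0.0
```

```bash
python3 - <<'E'
from h import *
o,p=wrist();st();f=p['frame'];a=f.astype(int)
print('pred grip top',proj(p,[[570,-319.5,107]],o)[0])
mm=((a[...,0]>2*a[...,2])&(a[...,0]>200)&(a[...,1]<.75*a[...,0])&(a[...,2]<90)).astype(np.uint8);mm[:,:250]=0;mm[:,380:]=0
n,l,s,c=cv2.connectedComponentsWithStats(mm);print([(s[i].tolist(),c[i].round(1).tolist()) for i in range(1,n) if s[i,4]>150])
t=manip.get_image('top');sc=manip.get_image('scene')
T=lambda r,g,b:(r>1.8*g)&(r>1.8*b)&(r>70)
for nm,q in(('top',t),('scene',sc)):
    try: print(nm,'red@51',bore(q,None,T,[600,22],51)[0],'blue@34',bore(q,None,Tblue,[600,22],34)[0])
    except Exception as e: print(nm,e)
    for m in manip.masks_of(q,'pin')[:3]: print(nm,np.round(m['centre'],1),q['frame'][m['pixels']].mean(0).astype(int))
E
```

```text
47.27 pos [ 568.8 -319.9  188. ] F [-0.4  0.6  0.3] w 50.0 g 0.0 j [-0.51  0.57  0.44  1.44 -0.    1.06]
pred grip top [315.33093154 243.29254532]
[([250, 0, 20, 259, 3220], [257.2, 139.6]), ([365, 67, 10, 128, 402], [370.0, 139.8]), ([271, 71, 19, 120, 1449], [279.3, 128.3]), ([292, 72, 31, 86, 1460], [305.1, 105.4]), ([339, 206, 33, 161, 2380], [356.1, 295.5]), ([297, 228, 35, 35, 935], [314.5, 244.9]), ([305, 266, 11, 43, 309], [310.6, 285.8]), ([268, 283, 23, 41, 543], [280.7, 301.1]), ([290, 290, 16, 20, 226], [298.5, 298.5]), ([258, 306, 12, 31, 212], [262.4, 322.1]), ([368, 356, 12, 49, 388], [374.3, 383.8])]
top max() iterable argument is empty
top [421.  207.6] [140  41  32]
top [431.6 249.7] [128  91  45]
top [450.4 206.9] [137  36  29]
scene red@51 [604.65117104  19.96952781  27.73842399] blue@34 [605.7632932   12.25449271  28.30708205]
scene [258.4 327.5] [138  26  21]
scene [222.5 347. ] [143  25  21]
scene [210.7 293.5] [131  76  36]
```

```bash
python3 -c "
from workcell import manip
print(manip.sign_off())"
```

```text
the job is handed in; nothing more can be done
None
```

I handed the job in at about 47 s of the 208 s allowed. The steel, blue and red spacers are stacked on the spindle, the pin went fully home, blue, yellow and green were pressed in that order, and the pin is back down in the wooden block; `sign_off()` returned no verdict.

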